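# Stop the finishing turntable on its lock hole and pin it

### The job

The finishing turntable has just been spun and is coasting round: with a light touch of the closed fingertips on its bare steel plate, slow it so that it comes to rest with its yellow-marked lock hole lined up in the slot of the red lock bracket, keeping off the freshly taped purple sample in the middle. Then take the yellow-knobbed lock pin from the wooden rest and lower it gently through the slot and the hole until its collar sits flush on the bracket, and let go. Do not press or push hard on anything, and leave the black-knobbed stud and the other things on the bench where they are.

Things in the scene. Friction and masses are not known exactly. Their poses are not given: they have to be found in the camera images.
- turntable: bench turntable, fixed: grey cast base 190 mm across and 60 mm high, carrying the plate and the red lock bracket. Origin on the bench under the upright turning axis. The bracket stands on its -x side, roughly towards the robot, up to 35 degrees either way: an upright 24 x 41 mm, 107 mm high, 156 to 180 mm from the axis, with two arms, one over and one under the plate's rim.
- slot (a point): where the pin belongs: middle of the slot in the bracket's upper arm, at its top face (height 107 mm), 131 mm from the axis. Axes as turntable, x points to the axis, y across the slot. Both arms reach in to 113 mm from the axis, are 41 mm wide and forked by a 13 mm wide radial slot open towards the axis; upper arm at heights 95 to 107 mm, lower 45 to 63 mm.
- disc: round steel plate, 300 mm across, 8 mm thick, top at height 85 mm, 4 to 5 kg, free on its bearing. Origin on the axis, in its underside. From 1.5 s after the start it coasts at 3 to 5.5 rad/s, counter-clockwise from above, dying away over 35 s or more. Bearing drag 0.003 N m: a fingertip at 5 N stops it by friction in under 0.5 s and can then carry it round.
- hole (a point): centre of the one lock hole in the plate, at its top face: 12.5 mm across, 131 mm from the axis, with a yellow stripe on the plate between it and the axis. It turns with the plate.
- sample: freshly taped purple drywall sample box screwed to the middle of the plate, 118 x 118 mm, its top 45 mm above the plate (height 130 mm); it turns with the plate, which is bare from 84 to 150 mm from the axis. Must not be touched. Origin: on the axis at the plate's top.
- rest: wooden pin rest, fixed: block 56 x 130 mm, 66 mm high, with two upright 17 mm through holes 35 mm either side of its centre along its own y. Origin at the centre of its underside.
- pin: steel lock pin with a yellow round knob, upright in one of the rest's holes. Origin: centre of its tip; z up the pin. Shank 10 mm across, 58 mm long, tapering to 6 mm over the last 8 mm; collar 24 mm across from 58 to 64 mm, which sits on the rest's top; knob 20 mm across from 64 to 98 mm. 90 g. Home: collar on the bracket's upper arm, tip 58 mm below slot.
- stud: clamp stud in the other hole of the rest: same as the lock pin but with a black knob and a 15 mm shank, which does not fit. Leave it.
- glue: white glue bottle lying down, orange cap, 180 mm long, bystander
- tape: roll of paper tape lying flat, 96 mm across, bystander
- measure: yellow tape measure, 75 x 42 x 70 mm, bystander
- square: aluminium rafter square lying flat, 180 mm, bystander
- screws: red tray of screws, 90 x 130 x 35 mm, bystander

How it is judged:
By the outcome, as a careful person would: the job done as asked, in the order asked, and still so for the second after the job is handed in, with the robot touching nothing.
It also fails if it takes over 72 s, if anything falls off the work surface, if the arm or the gripper's body presses on something with over 40 N, if the wrist force passes 120 N, or if a joint passes its speed limit or range.

### The arm

A 6-joint arm with a two-finger parallel gripper is mounted at the origin on the work surface. World frame = base frame: x ahead of the robot, y to its left, z up, the work surface at z = 0. Lengths are in m, angles in rad, forces in N, time in s.
With the tool pointing down it reaches from about 0.375 to 0.975 m from the base axis. Payload 3.8 kg.
Tool frame: the origin (TCP) lies midway between the tips of the shut fingers; the grasp point (between the pads) lies 19 mm behind it; z points along the fingers, y is the line along which they close (so a half turn about z gives the same grasp; the last joint's range is limited). The gripper opens to 88 mm and grips with 3 to 60 N. Pads are 18 mm wide; open, the fingers measure 123 mm over their backs; the gripper's body (75 mm by 187 mm) begins 45 mm behind the grasp point.
Start: joints at [-1.358, 0.264, 1.604, -0, 1.274, -0.037], TCP at [0.167, -0.654, 0.215] pointing down, gripper open.
Joint ranges: [-2.63, 2.63], [-0.94, 2.18], [0.31, 2.57], [-1.31, 4.45], [0, 2.66], [-2.55, 2.55]. Speed limits (rad/s): [2.57, 2.57, 3.14, 3.14, 3.14, 3.14].

### API

Orientations are given as a rotation vector (axis times angle).
In Python, from bench import ctrl, snapshot, nets gives the robot as it stands. The module is installed in compiled form; this text tells all that it offers.
- The arm moves only by the tool move_arm, never from a script. Its argument "targets" is a list of rows, each an object of numbers: "tx", "ty", "tz": the shift along the tool's x, y, z in m; "ax", "ay", "az": the turn, a rotation vector about the tool's x, y, z in rad; "claw": the closure, from 0 (fully open) to 1 (shut). In form: [{"tx": .., "ty": .., "tz": .., "ax": .., "ay": .., "az": .., "claw": ..}, ...]. A call has 1 to 8 rows; each row shifts and turns the commanded pose from where the row before left it, along the tool's axes as they then stand; what a row does not reach is not made up. A row lasts 1/8 s, in which the tool goes at most 62.5 mm and 10.7 degrees, less where a joint would pass 70% of its speed; a pose out of reach is approached as far as the arm can. A call is refused whole if a number of a shift passes 0.0625 or a number of a turn 0.188, either way. A call with a gripper value outside its range is refused whole. The fingers move at their own pace and stop on an object; "force" is the grip in N (left out, the last holds). Time passes only in rows, so rows that do not move let the fingers close. It gives the time, the measured TCP pose, the force, the opening and the grip force at its end, in the units of the state.
- ctrl.state(): the state, without advancing time (a new reading comes with each control period).
- snapshot(name): name is "scene" or "top" or "wrist"; returns a dict with "frame" (400x640x3 uint8, red, green, blue), "depth" (400x640 float32, m along the optical axis (not along the pixel's ray), 0 where there is no reading), "fx", "fy", "cx", "cy" (pixels), "rvec" (rotation vector, rad) and "tvec" (3), from world to camera coordinates, as OpenCV has them. Camera axes: x right, y down, z forward; pixel columns grow to the right and rows downward; lengths in m; the calibration is good to about 2 mm. The wrist camera is an equidistant fisheye: a pixel r from the principal point sees the ray r / f radians off the axis. A picture is of the moment at which its call begins.
- ctrl.hand_in(): hands the job in; it is judged then, once.
Trained networks look in the newest picture that a camera, given by its name, has taken for a name from the list of things; names that differ only in an ending like _2 or _b are one class to them, and where a whole thing is asked for, a point or a joint stands for the part that bears it (a point fixed in the world has none). Each returns a list of dicts, best first, with "score" (0 to 1); they miss things now and then, are a little off and sometimes report something else, mostly with a low value. They report only what shows in the picture. A call takes as long as a camera call.
- nets.silhouettes(camera, thing): "region" (400x640 bool, what is visible of it) and "rect" ([left, top, right, bottom] in pixels, round what is visible of it).
- nets.landmark_of(camera, thing): "at" ([column, row] in pixels: a listed point, or the origin of a listed thing).
The state is a dict: "time_s": time; "joint_positions": joint angles; "qd": joint speeds; "effort": joint torques, N m; "tcp_pos": TCP position; "tcp_rot": TCP orientation; "contact_force": force on the tool from outside, world axes, zero at the start; "ft_torque": the same for the moment, N m; "gripper_width": opening from 0.0 (shut) to 1.0 (fully open); "grasp_force": force on a finger pad.
Only numpy, scipy, OpenCV 4.12 (cv2) and the standard library are available. Lean on these libraries where they do the work, as an engineer would, in place of code of your own. Each camera call takes 0.05 s, during which the arm holds its last target. There are 200 camera calls.

## Working session

There is one attempt and no reset: what is moved stays moved. The work goes in short steps, Python scripts to look and compute and a tool call to move; the robot and the scene stay as the last step left them, time stands still between calls to the robot, and variables do not carry over. Pictures are saved under pics/ and viewed, at most 10 in all, crops included, and the job is handed in when it is done.

Besides the shell and the picture viewer there is one more tool, called after ">>>" as a command line: name --argument value ..., lists and objects as JSON in quotes. move_arm: Moves the arm, as the interface text tells. Its arguments: {"type":"object","properties":{"targets":{"type":"array","items":{"type":"object","properties":{"tx":{"type":"number"},"ty":{"type":"number"},"tz":{"type":"number"},"ax":{"type":"number"},"ay":{"type":"number"},"az":{"type":"number"},"claw":{"type":"number"}}}},"force":{"type":"number"}},"required":["targets"]}

```bash
mkdir -p pics; cat > h.py <<'E'
import numpy as np, cv2, json
from bench import ctrl, snapshot, nets
from scipy.spatial.transform import Rotation as R
def ray(s,px,fish=False):
    Rm=R.from_rotvec(np.array(s['rvec']).ravel()).as_matrix();t=np.array(s['tvec']).ravel()
    x=(px[0]-s['cx'])/s['fx'];y=(px[1]-s['cy'])/s['fy']
    if fish:
        th=np.hypot(x,y);k=np.sin(th)/max(th,1e-9);d=np.array([x*k,y*k,np.cos(th)])
    else: d=np.array([x,y,1.])
    return -Rm.T@t, Rm.T@d
def atz(s,px,z,fish=False):
    o,d=ray(s,px,fish);return o+d*(z-o[2])/d[2]
def dep(s,px,fish=False):
    u,v=int(round(px[0])),int(round(px[1]))
    w=s['depth'][max(v-1,0):v+2,max(u-1,0):u+2];w=w[w>0]
    if not len(w):return None
    o,d=ray(s,px,fish); Rm=R.from_rotvec(np.array(s['rvec']).ravel()).as_matrix()
    return o+d*np.median(w)/(Rm@d)[2]
def tri(a,b):
    (o1,d1),(o2,d2)=a,b
    A=np.stack([d1,-d2],1);k=np.linalg.lstsq(A,o2-o1,rcond=None)[0]
    p,q=o1+k[0]*d1,o2+k[1]*d2
    return (p+q)/2,np.linalg.norm(p-q)
def save(s,n): cv2.imwrite('pics/'+n+'.png',s['frame'][:,:,::-1])
E
python3 - <<'E'
from h import *
np.set_printoptions(precision=4,suppress=True)
S={}
for c in ['scene','top','wrist']:
    s=snapshot(c);S[c]=s;save(s,c+'0')
    print(c,'cam at',ray(s,(s['cx'],s['cy']))[0],ctrl.state()['time_s'])
    for n in ['turntable','slot','disc','hole','sample','rest','pin','stud']:
        r=nets.landmark_of(c,n)
        for q in r[:2]:
            d=dep(s,q['at'],c=='wrist')
            print(n,round(q['score'],2),np.round(q['at'],1),d)
im=np.vstack([S['scene']['frame'],S['top']['frame']]);cv2.imwrite('pics/both.png',cv2.resize(im[:,:,::-1],(480,600)))
print(ctrl.state())
E
```

```text
scene cam at [ 1.3485 -0.6876  0.7932] 0.05
turntable 0.74 [365.5 222.4] [0.6971 0.012  0.0859]
slot 0.65 [328.5 186.8] [0.5011 0.0391 0.1048]
slot 0.49 [365.9 225.2] [0.7056 0.0052 0.084 ]
disc 0.84 [364.7 205.5] [0.6768 0.0261 0.1284]
hole 0.66 [341.1 183.9] [0.492  0.1023 0.0865]
sample 0.71 [365.2 208.9] [0.6793 0.0264 0.1176]
sample 0.41 [404.3 173.1] [0.4913 0.4357 0.0026]
rest 0.72 [223.8 252.1] [ 0.4781 -0.3389  0.0258]
rest 0.19 [159.5 267.2] [ 0.4236 -0.5066  0.0296]
stud 0.62 [356.7 160.4] [ 0.2883  0.3756 -0.0018]
top cam at [ 0.4078 -0.003   1.1671] 0.5
turntable 0.91 [293.1 156.5] [0.6023 0.0671 0.131 ]
slot 0.89 [308.8 190.6] [0.506  0.0226 0.1068]
slot 0.74 [429. 209.] [ 0.4529 -0.3409  0.0655]
disc 0.9 [289.4 151.8] [0.6161 0.0778 0.1302]
hole 0.65 [324.  179.7] [ 0.5406 -0.0223  0.0853]
sample 0.94 [289.9 152.1] [0.6153 0.0764 0.1302]
rest 0.92 [417.6 212.2] [ 0.442  -0.2949  0.1057]
rest 0.35 [172.2 202.7] [0.4778 0.4595 0.0048]
pin 0.6 [427.4 210.4] [ 0.4486 -0.3356  0.0667]
stud 0.44 [407.1 208.8] [ 0.4536 -0.2739  0.067 ]
wrist cam at [ 0.2428 -0.634   0.3847] 0.95
{'time_s': 1.35, 'joint_positions': array([-1.3579,  0.2639,  1.604 ,  0.    ,  1.2737, -0.0369]), 'qd': array([ 0.0009,  0.0014,  0.0007, -0.0003, -0.0013,  0.001 ]), 'effort': array([  0.0006, -50.2057, -35.7247,   0.073 ,   0.0186,  -0.    ]), 'tcp_pos': array([ 0.1669, -0.6541,  0.2151]), 'tcp_rot': array([3.1171, 0.3913, 0.    ]), 'contact_force': array([ 0.3737, -0.4105,  0.2318]), 'ft_torque': array([-0.0199,  0.0296,  0.0062]), 'grasp_force': 0.0, 'gripper_width': 0.9992434963344754}
```

View pics/top0.png

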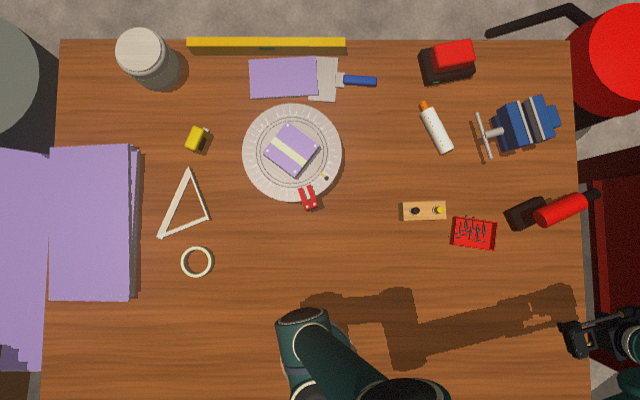

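View pics/scene0.png

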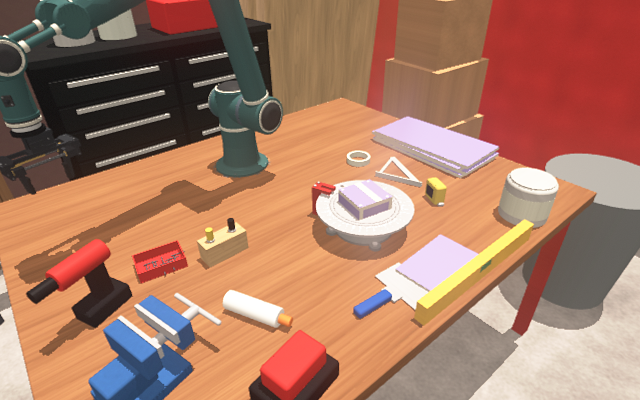

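The top view shows the turntable with its red bracket at (308,197), the hole at (325,179), the rest with the yellow knob at (440,210) and the black one at (416,210). The scene view confirms this: yellow knob at (210,232), black at (231,223).

```bash
cat >> h.py <<'E'
def cloud(s):
    v,u=np.mgrid[0:400,0:640];z=s['depth']
    c=np.stack([(u-s['cx'])/s['fx']*z,(v-s['cy'])/s['fy']*z,z],-1)
    Rm=R.from_rotvec(np.array(s['rvec']).ravel()).as_matrix();t=np.array(s['tvec']).ravel()
    return (c-t)@Rm, z>0
E
python3 - <<'E'
from h import *
np.set_printoptions(precision=4,suppress=True)
from scipy.optimize import least_squares
for c in ['top','scene']:
    s=snapshot(c);P,ok=cloud(s);hsv=cv2.cvtColor(s['frame'],cv2.COLOR_RGB2HSV);H,Sa,V=[hsv[...,i].astype(int) for i in range(3)]
    g=ok&(np.hypot(P[...,0]-.62,P[...,1]-.06)<.22)
    m=g&(abs(P[...,2]-.085)<.006)
    pts=P[m][:,:2].astype(np.float32);(cx,cy),r=cv2.minEnclosingCircle(pts)
    # robust edge fit
    a=np.arctan2(pts[:,1]-cy,pts[:,0]-cx);rr=np.hypot(pts[:,0]-cx,pts[:,1]-cy);b=((a+np.pi)/(2*np.pi)*60).astype(int)
    e=np.array([pts[b==i][np.argmax(rr[b==i])] for i in range(60) if (b==i).any()])
    f=least_squares(lambda p:np.hypot(e[:,0]-p[0],e[:,1]-p[1])-p[2],[cx,cy,.15],loss='soft_l1',f_scale=.002).x
    print(c,'disc z',np.median(P[m][:,2]),'circle',cx,cy,r,'fit',f)
    mr=g&((H<8)|(H>172))&(Sa>150)&(V>80)&(P[...,2]>.095)
    q=P[mr];print('red top',len(q),np.median(q[:,2]),cv2.minAreaRect(q[:,:2].astype(np.float32)),q[:,:2].mean(0))
    for n in ['sample']:
        mm=g&(abs(P[...,2]-.130)<.006);print('sample rect',cv2.minAreaRect(P[mm][:,:2].astype(np.float32)))
    k=ok&(np.hypot(P[...,0]-.45,P[...,1]+.33)<.13)
    mt=k&(abs(P[...,2]-.066)<.006)
    print('rest top',np.median(P[mt][:,2]),cv2.minAreaRect(P[mt][:,:2].astype(np.float32)))
    my=k&(P[...,2]>.12)
    yl=my&(H>20)&(H<35)&(Sa>120); bl=my&(V<70)
    for nm,w in (('yellow',yl),('black',bl)):
        w=P[w]; 
        if len(w): print(nm,len(w),w.min(0),w.max(0),np.median(w,0))
    print(ctrl.state()['time_s'])
E
```

```text
top disc z 0.08545746384411196 circle 0.612049400806427 0.06759852170944214 0.16546766459941864 fit [0.6249 0.0752 0.1498]
red top 215 0.10700535843874316 ((0.48656022548675537, 0.026101233437657356), (0.06589361280202866, 0.03955740109086037), 18.155895233154297) [0.4843 0.0253]
sample rect ((0.6249157786369324, 0.07536756992340088), (0.1183767169713974, 0.1180453822016716), 14.243189811706543)
rest top 0.06662107186389556 ((0.4483339488506317, -0.3252062201499939), (0.05587179213762283, 0.13107667863368988), 1.863181233406067)
1.4
scene disc z 0.0849437075166918 circle 0.6157358884811401 0.0676330178976059 0.16435019671916962 fit [0.6296 0.0725 0.1503]
red top 171 0.10555651915750924 ((0.4905620515346527, 0.024818748235702515), (0.06712628901004791, 0.047252994030714035), 18.300851821899414) [0.4943 0.0213]
sample rect ((0.6283993124961853, 0.073577880859375), (0.11889422684907913, 0.1261676400899887), 29.526081085205078)
rest top 0.0654305352930567 ((0.4522477686405182, -0.3271963894367218), (0.061787866055965424, 0.1307913362979889), 1.4310513734817505)
1.45
```

```bash
cat >> h.py <<'E'
def yaw_now(st): 
    x=R.from_rotvec(st['tcp_rot']).as_matrix()[:,0];return np.arctan2(x[1],x[0])
def plan(via,claw,p0=None,y0=None):
    """via: list of (x,y,z,yaw_deg,nrows); rounded rows printed; shift in the frame before the row's turn; tool z down"""
    st=ctrl.state();Rm=R.from_rotvec(st['tcp_rot']).as_matrix()
    p=np.array(st['tcp_pos']) if p0 is None else np.array(p0,float)
    M=Rm.copy() if y0 is None else R.from_euler('z',y0,degrees=True).as_matrix()@np.diag([1.,-1,-1])
    out=[]
    for x,y,z,yw,n in via:
        T=np.array([x,y,z])
        G=R.from_euler('z',yw,degrees=True).as_matrix()@np.diag([1.,-1,-1])
        for i in range(n):
            d=np.round(M.T@((T-p)/(n-i)),4)
            w=np.round(R.from_matrix(M.T@G).as_rotvec()/(n-i),3)
            r=dict(tx=d[0],ty=d[1],tz=d[2],ax=w[0],ay=w[1],az=w[2],claw=claw)
            out.append({k:float(v) for k,v in r.items() if v!=0 or k=='claw'})
            p=p+M@d;M=M@R.from_rotvec(w).as_matrix()
    for i in range(0,len(out),8):print(json.dumps(out[i:i+8]))
    print('end',p,np.degrees(np.arctan2(M[1,0],M[0,0])))
E
python3 - <<'E'
from h import *
plan([(.6265,-.031,.19,90,16)],1)
E
```

```text
[{"tx": 0.0375, "ty": -0.0306, "tz": 0.0016, "az": -0.083, "claw": 1.0}, {"tx": 0.0399, "ty": -0.0274, "tz": 0.0016, "az": -0.083, "claw": 1.0}, {"tx": 0.042, "ty": -0.024, "tz": 0.0016, "az": -0.083, "claw": 1.0}, {"tx": 0.0439, "ty": -0.0205, "tz": 0.0016, "az": -0.082, "claw": 1.0}, {"tx": 0.0454, "ty": -0.0168, "tz": 0.0016, "az": -0.083, "claw": 1.0}, {"tx": 0.0466, "ty": -0.013, "tz": 0.0016, "az": -0.082, "claw": 1.0}, {"tx": 0.0475, "ty": -0.0091, "tz": 0.0016, "az": -0.083, "claw": 1.0}, {"tx": 0.0481, "ty": -0.0051, "tz": 0.0015, "az": -0.082, "claw": 1.0}]
[{"tx": 0.0484, "ty": -0.0012, "tz": 0.0016, "az": -0.083, "claw": 1.0}, {"tx": 0.0483, "ty": 0.0028, "tz": 0.0015, "az": -0.082, "claw": 1.0}, {"tx": 0.0479, "ty": 0.0068, "tz": 0.0016, "az": -0.083, "claw": 1.0}, {"tx": 0.0472, "ty": 0.0107, "tz": 0.0015, "az": -0.082, "claw": 1.0}, {"tx": 0.0461, "ty": 0.0145, "tz": 0.0016, "az": -0.083, "claw": 1.0}, {"tx": 0.0448, "ty": 0.0183, "tz": 0.0015, "az": -0.082, "claw": 1.0}, {"tx": 0.0431, "ty": 0.022, "tz": 0.0016, "az": -0.083, "claw": 1.0}, {"tx": 0.0412, "ty": 0.0254, "tz": 0.0015, "az": -0.082, "claw": 1.0}]
end [ 0.62646761 -0.03099763  0.1900198 ] 89.9999826086093
```

>>> move_arm --targets '[{"tx":0.0375,"ty":-0.0306,"tz":0.0016,"az":-0.083,"claw":1.0},{"tx":0.0399,"ty":-0.0274,"tz":0.0016,"az":-0.083,"claw":1.0},{"tx":0.042,"ty":-0.024,"tz":0.0016,"az":-0.083,"claw":1.0},{"tx":0.0439,"ty":-0.0205,"tz":0.0016,"az":-0.082,"claw":1.0},{"tx":0.0454,"ty":-0.0168,"tz":0.0016,"az":-0.083,"claw":1.0},{"tx":0.0466,"ty":-0.013,"tz":0.0016,"az":-0.082,"claw":1.0},{"tx":0.0475,"ty":-0.0091,"tz":0.0016,"az":-0.083,"claw":1.0},{"tx":0.0481,"ty":-0.0051,"tz":0.0015,"az":-0.082,"claw":1.0}]' --force 10

```text
invalid input at $.targets[0]: expected keys tx, ty, tz, ax, ay, az, claw
```

```bash
python3 - <<'E'
from h import *
s=snapshot('wrist');save(s,'w1');st=ctrl.state();print(st['tcp_pos'],st['time_s'],s['fx'])
np.set_printoptions(precision=4,suppress=True)
for n in ['pin','stud','rest','slot']:
    for q in nets.landmark_of('wrist',n)[:2]: print(n,round(q['score'],2),np.round(q['at'],1),dep(s,q['at'],True))
E
```

```text
[ 0.16685576 -0.65404385  0.21510443] 1.5 309.70691628693146
```

View pics/w1.png

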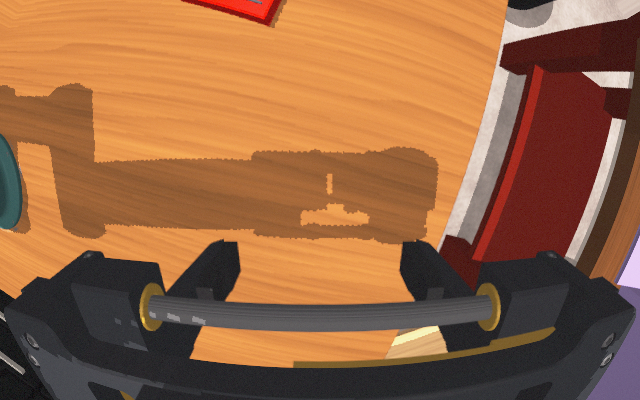

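The wrist image from the start pose shows only bench, fingers at (225,290)/(415,290) and the tray's corner at (250,10). The call was refused because every row needs all its keys, so I'm sending it again in full.

>>> move_arm --targets '[{"tx":0.0375,"ty":-0.0306,"tz":0.0016,"ax":0,"ay":0,"az":-0.083,"claw":1.0},{"tx":0.0399,"ty":-0.0274,"tz":0.0016,"ax":0,"ay":0,"az":-0.083,"claw":1.0},{"tx":0.042,"ty":-0.024,"tz":0.0016,"ax":0,"ay":0,"az":-0.083,"claw":1.0},{"tx":0.0439,"ty":-0.0205,"tz":0.0016,"ax":0,"ay":0,"az":-0.082,"claw":1.0},{"tx":0.0454,"ty":-0.0168,"tz":0.0016,"ax":0,"ay":0,"az":-0.083,"claw":1.0},{"tx":0.0466,"ty":-0.013,"tz":0.0016,"ax":0,"ay":0,"az":-0.082,"claw":1.0},{"tx":0.0475,"ty":-0.0091,"tz":0.0016,"ax":0,"ay":0,"az":-0.083,"claw":1.0}]' --force 10

```text
time_s: 2.58
tcp_pos: [0.3688, -0.3802, 0.2041]
tcp_rot: [2.873, 1.268, 0.0]
contact_force: [0.9, 0.5, -0.0]
gripper_width: 0.226
grasp_force: 0.0
```

```bash
sed -i 's/ if v!=0 or k==.claw.})/})/' h.py; python3 - <<'E'
from h import *
s=snapshot('wrist');save(s,'w2');st=ctrl.state();print(st['tcp_pos'],st['time_s'],np.degrees(yaw_now(st)))
np.set_printoptions(precision=4,suppress=True)
for n in ['pin','stud','rest','slot']:
    for q in nets.landmark_of('wrist',n)[:2]: print(n,round(q['score'],2),np.round(q['at'],1),dep(s,q['at'],True))
plan([(.6265,-.031,.19,90,8)],1)
E
```

```text
[ 0.37141173 -0.37568664  0.20375493] 2.625 47.89726893547881
pin 0.57 [364.8 108.4] [ 0.4498 -0.3506  0.0979]
stud 0.81 [317.  70.] [ 0.4425 -0.2958  0.0815]
rest 0.77 [340.4  88. ] [ 0.4484 -0.323   0.0659]
slot 0.29 [319.   70.4] [ 0.4435 -0.2974  0.0823]
[{"tx": 0.0542, "ty": -0.0058, "tz": 0.0017, "ax": 0.0, "ay": 0.0, "az": -0.093, "claw": 1.0}, {"tx": 0.0544, "ty": -0.0007, "tz": 0.0017, "ax": 0.0, "ay": 0.0, "az": -0.093, "claw": 1.0}, {"tx": 0.0543, "ty": 0.0043, "tz": 0.0017, "ax": 0.0, "ay": 0.0, "az": -0.093, "claw": 1.0}, {"tx": 0.0537, "ty": 0.0093, "tz": 0.0018, "ax": 0.0, "ay": 0.0, "az": -0.093, "claw": 1.0}, {"tx": 0.0525, "ty": 0.0143, "tz": 0.0017, "ax": 0.0, "ay": 0.0, "az": -0.092, "claw": 1.0}, {"tx": 0.051, "ty": 0.0191, "tz": 0.0018, "ax": 0.0, "ay": 0.0, "az": -0.093, "claw": 1.0}, {"tx": 0.049, "ty": 0.0237, "tz": 0.0017, "ax": 0.0, "ay": 0.0, "az": -0.092, "claw": 1.0}, {"tx": 0.0467, "ty": 0.0281, "tz": 0.0018, "ax": 0.0, "ay": 0.001, "az": -0.093, "claw": 1.0}]
end [ 0.6265 -0.031   0.19  ] 90.01806867880393
```

View pics/w2.png

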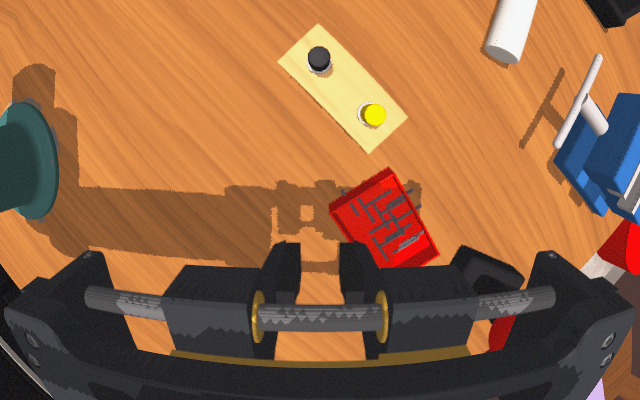

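The wrist view shows the rest with the yellow knob at (375,115), the black knob at (319,58) and the screw tray at (385,215). This agrees with the top view. Next I go over the plate.

>>> move_arm --targets '[{"tx":0.0542,"ty":-0.0058,"tz":0.0017,"ax":0.0,"ay":0.0,"az":-0.093,"claw":1.0},{"tx":0.0544,"ty":-0.0007,"tz":0.0017,"ax":0.0,"ay":0.0,"az":-0.093,"claw":1.0},{"tx":0.0543,"ty":0.0043,"tz":0.0017,"ax":0.0,"ay":0.0,"az":-0.093,"claw":1.0},{"tx":0.0537,"ty":0.0093,"tz":0.0018,"ax":0.0,"ay":0.0,"az":-0.093,"claw":1.0},{"tx":0.0525,"ty":0.0143,"tz":0.0017,"ax":0.0,"ay":0.0,"az":-0.092,"claw":1.0},{"tx":0.051,"ty":0.0191,"tz":0.0018,"ax":0.0,"ay":0.0,"az":-0.093,"claw":1.0},{"tx":0.049,"ty":0.0237,"tz":0.0017,"ax":0.0,"ay":0.0,"az":-0.092,"claw":1.0},{"tx":0.0467,"ty":0.0281,"tz":0.0018,"ax":0.0,"ay":0.0,"az":-0.093,"claw":1.0}]'

```text
time_s: 3.82
tcp_pos: [0.6279, -0.0313, 0.19]
tcp_rot: [2.22, 2.221, -0.0]
contact_force: [-0.2, -0.6, 1.4]
gripper_width: 0.006
grasp_force: 0.0
```

```bash
cat >> h.py <<'E'
def wcloud(s):
    v,u=np.mgrid[0:400,0:640];x=(u-s['cx'])/s['fx'];y=(v-s['cy'])/s['fy'];th=np.hypot(x,y)+1e-9
    d=np.stack([x/th*np.tan(th),y/th*np.tan(th),np.ones_like(x)],-1)*s['depth'][...,None]
    Rm=R.from_rotvec(np.array(s['rvec']).ravel()).as_matrix();t=np.array(s['tvec']).ravel()
    return (d-t)@Rm, s['depth']>0
AX=np.array([.6265,.0742])
def hole(cam):
    """hole angle from yellow stripe at plate height"""
    s=snapshot(cam);t=ctrl.state()['time_s']
    P,ok=(wcloud if cam=='wrist' else cloud)(s)
    hsv=cv2.cvtColor(s['frame'],cv2.COLOR_RGB2HSV)
    rr=np.hypot(P[...,0]-AX[0],P[...,1]-AX[1])
    m=ok&(abs(P[...,2]-.085)<.008)&(rr>.07)&(rr<.135)&(hsv[...,0]>20)&(hsv[...,0]<36)&(hsv[...,1]>110)
    q=P[m]; a=np.degrees(np.arctan2(q[:,1]-AX[1],q[:,0]-AX[0]))
    lm=[(round(l['score'],2),np.round(l['at'],1)) for l in nets.landmark_of(cam,'hole')[:1]]
    L=[]
    for sc,at in lm:
        h=atz(s,at,.085,cam=='wrist');L=[sc,np.round(h,4),round(float(np.degrees(np.arctan2(h[1]-AX[1],h[0]-AX[0]))),1),round(float(np.hypot(*(h[:2]-AX))),4)]
    return s,t,len(q),(round(float(np.median(a)),1) if len(q) else None),(np.round(q.mean(0),4) if len(q) else None),L
E
python3 - <<'E'
from h import *
for c in ['top','wrist']:
  for i in range(2):
    r=hole(c);print(c,*r[1:])
save(r[0],'w3')
st=ctrl.state();print(st['tcp_pos'],st['time_s'],np.degrees(yaw_now(st)),st['contact_force'])
plan([(.6265,-.031,.10,90,4),(.6265,-.031,.0875,90,4)],1)
E
```

```text
top 3.875 10 81.7 [0.6437 0.1876 0.0862] [0.22, array([0.6155, 0.0762, 0.085 ]), 169.6, 0.0112]
top 3.975 10 107.7 [0.5917 0.1842 0.0849] [0.91, array([0.5859, 0.1982, 0.085 ]), 108.1, 0.1304]
wrist 4.075 0 None None [0.52, array([ 0.492 , -0.2328,  0.085 ]), -113.7, 0.3352]
wrist 4.175 85 159.3 [0.5204 0.1144 0.0852] [0.63, array([0.5052, 0.1189, 0.085 ]), 159.8, 0.1293]
[ 0.62599359 -0.03263819  0.19004762] 4.225 89.84591174196916 [ 0.09114473 -0.3968635   0.54534252]
[{"tx": 0.0004, "ty": 0.0001, "tz": 0.0225, "ax": -0.0, "ay": 0.0, "az": -0.001, "claw": 1.0}, {"tx": 0.0004, "ty": 0.0001, "tz": 0.0225, "ax": -0.0, "ay": 0.0, "az": -0.001, "claw": 1.0}, {"tx": 0.0004, "ty": 0.0002, "tz": 0.0225, "ax": -0.0, "ay": 0.0, "az": -0.0, "claw": 1.0}, {"tx": 0.0005, "ty": 0.0001, "tz": 0.0225, "ax": -0.0, "ay": 0.0, "az": -0.001, "claw": 1.0}, {"tx": -0.0, "ty": 0.0, "tz": 0.0031, "ax": -0.0, "ay": 0.0, "az": 0.0, "claw": 1.0}, {"tx": -0.0, "ty": 0.0, "tz": 0.0031, "ax": -0.0, "ay": 0.0, "az": 0.0, "claw": 1.0}, {"tx": -0.0, "ty": 0.0, "tz": 0.0032, "ax": -0.0, "ay": 0.0, "az": 0.0, "claw": 1.0}, {"tx": -0.0, "ty": 0.0, "tz": 0.0031, "ax": -0.0, "ay": 0.0, "az": 0.0, "claw": 1.0}]
end [ 0.626468   -0.03097611  0.08754687] 90.01779908551727
```

View pics/w3.png

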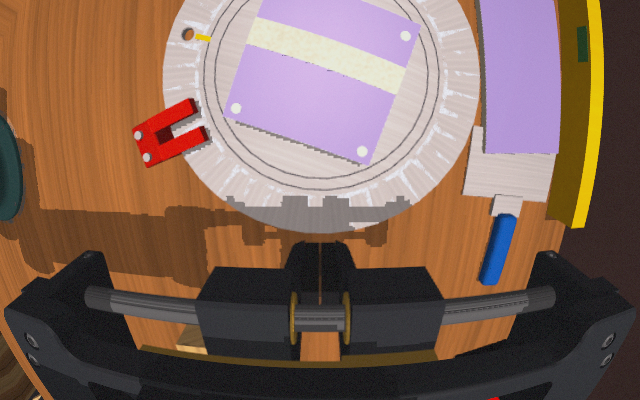

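The wrist view shows the plate with its hole at (188,34) and yellow stripe, the bracket's fork with its slot at about (178,138), and the closed fingertips at (318,270) over the front rim. The plate turns at about 4.5 rad/s.

>>> move_arm --targets '[{"tx":0.0004,"ty":0.0001,"tz":0.0225,"ax":0,"ay":0.0,"az":-0.001,"claw":1.0},{"tx":0.0004,"ty":0.0001,"tz":0.0225,"ax":0,"ay":0.0,"az":-0.001,"claw":1.0},{"tx":0.0004,"ty":0.0002,"tz":0.0225,"ax":0,"ay":0.0,"az":0,"claw":1.0},{"tx":0.0005,"ty":0.0001,"tz":0.0225,"ax":0,"ay":0.0,"az":-0.001,"claw":1.0},{"tx":0,"ty":0.0,"tz":0.006,"ax":0,"ay":0.0,"az":0.0,"claw":1.0},{"tx":0,"ty":0.0,"tz":0.005,"ax":0,"ay":0.0,"az":0.0,"claw":1.0},{"tx":0,"ty":0.0,"tz":0.0015,"ax":0,"ay":0.0,"az":0.0,"claw":1.0},{"tx":0,"ty":0.0,"tz":0,"ax":0,"ay":0.0,"az":0.0,"claw":1.0}]'

```text
time_s: 5.22
tcp_pos: [0.6276, -0.0293, 0.0883]
tcp_rot: [2.218, 2.224, 0.001]
contact_force: [0.6, -0.3, -0.2]
gripper_width: 0.006
grasp_force: 0.0
```

```bash
python3 - <<'E'
from h import *
np.set_printoptions(precision=4,suppress=True)
s=snapshot('wrist');P,ok=wcloud(s)
hsv=cv2.cvtColor(s['frame'],cv2.COLOR_RGB2HSV);H,Sa=hsv[...,0].astype(int),hsv[...,1]
m=ok&((H<8)|(H>172))&(Sa>150)&(abs(P[...,2]-.107)<.006)&(np.hypot(P[...,0]-.487,P[...,1]-.026)<.07)
q=P[m];print('red',len(q),np.median(q[:,2]),cv2.minAreaRect(q[:,:2].astype(np.float32)))
g=ok&(abs(P[...,2]-.130)<.004)&(np.hypot(P[...,0]-.6265,P[...,1]-.074)<.1)
print('sample',cv2.minAreaRect(P[g][:,:2].astype(np.float32)),g.sum())
np.save('brk.npy',q)
for n in ['slot']: 
    for l in nets.landmark_of('wrist',n)[:2]:print(n,l['score'],l['at'],atz(s,l['at'],.107,True))
for c in ['top','top','wrist']: print(c,*hole(c)[1:])
st=ctrl.state();print(st['tcp_pos'],st['time_s'],st['contact_force'])
E
```

```text
red 4055 0.10666016915982386 ((0.4892861545085907, 0.02755293995141983), (0.06938745081424713, 0.0416090190410614), 19.704532623291016)
sample ((0.6230853199958801, 0.042339544743299484), (0.13443119823932648, 0.11937003582715988), 82.95185852050781) 49892
slot 0.62 [107.9, 149.9] [0.5049 0.0321 0.107 ]
top 5.375 9 108.0 [0.5911 0.1839 0.0863] [0.95, array([0.585, 0.202, 0.085]), 108.0, 0.1344]
top 5.475 11 131.9 [0.5502 0.159  0.085 ] [0.92, array([0.5359, 0.1746, 0.085 ]), 132.1, 0.1353]
wrist 5.575 156 156.0 [0.5226 0.1203 0.0852] [0.84, array([0.5073, 0.1252, 0.085 ]), 156.8, 0.1296]
[ 0.6272 -0.029   0.0876] 5.625 [-0.7414  0.6178 -0.0903]
```

>>> move_arm --targets '[{"tx":0,"ty":0,"tz":0.0015,"ax":0,"ay":0,"az":0,"claw":1.0},{"tx":0,"ty":0,"tz":0.0008,"ax":0,"ay":0,"az":0,"claw":1.0},{"tx":0,"ty":0,"tz":0.0005,"ax":0,"ay":0,"az":0,"claw":1.0},{"tx":0,"ty":0,"tz":0,"ax":0,"ay":0,"az":0,"claw":1.0}]'

```text
time_s: 6.12
tcp_pos: [0.627, -0.0291, 0.0846]
tcp_rot: [-2.218, -2.225, 0.0]
contact_force: [0.4, 0.5, 0.0]
gripper_width: 0.009
grasp_force: 0.0
```

```bash
sed -i 's/^AX=.*/AX=np.array([.6268,.0755])/' h.py; python3 - <<'E'
from h import *
np.set_printoptions(precision=4,suppress=True)
for c in ['top','wrist','top','wrist']: print(c,*hole(c)[1:])
st=ctrl.state();print(st['tcp_pos'],st['time_s'],st['contact_force'])
E
```

```text
top 6.175 0 None None [0.28, array([ 0.4385, -0.2978,  0.085 ]), -116.8, 0.4182]
wrist 6.275 174 -32.2 [0.7233 0.0147 0.0856] [0.93, array([0.7387, 0.0044, 0.085 ]), -32.5, 0.1326]
top 6.375 0 None None [0.78, array([0.7499, 0.0539, 0.085 ]), -9.9, 0.125]
wrist 6.475 158 15.2 [0.7374 0.1056 0.0855] [0.93, array([0.7568, 0.1097, 0.085 ]), 14.7, 0.1345]
[ 0.6272 -0.0291  0.0848] 6.525 [ 0.2426 -0.6151  0.1716]
```

>>> move_arm --targets '[{"tx":0,"ty":0,"tz":0.0006,"ax":0,"ay":0,"az":0,"claw":1.0},{"tx":0,"ty":0,"tz":0,"ax":0,"ay":0,"az":0,"claw":1.0}]'

```text
time_s: 6.78
tcp_pos: [0.6271, -0.0291, 0.0841]
tcp_rot: [-2.218, -2.225, 0.0]
contact_force: [-0.4, 0.0, 1.0]
gripper_width: 0.004
grasp_force: 0.0
```

>>> move_arm --targets '[{"tx":0,"ty":0,"tz":0.0006,"ax":0,"ay":0,"az":0,"claw":1.0},{"tx":0,"ty":0,"tz":0,"ax":0,"ay":0,"az":0,"claw":1.0}]'

```text
time_s: 7.02
tcp_pos: [0.627, -0.0291, 0.0834]
tcp_rot: [-2.218, -2.225, 0.0]
contact_force: [0.5, -0.1, 0.5]
gripper_width: 0.005
grasp_force: 0.0
```

```bash
python3 - <<'E'
from h import *
np.set_printoptions(precision=4,suppress=True)
for c in ['wrist','wrist']: print(c,*hole(c)[1:])
st=ctrl.state();print(st['tcp_pos'],st['time_s'],st['contact_force'])
E
```

```text
wrist 7.075 33 155.8 [0.5267 0.1206 0.0852] []
wrist 7.175 162 178.0 [0.5137 0.0794 0.0851] []
[ 0.6271 -0.0291  0.0835] 7.225 [-0.2195 -0.3485  0.1543]
```

>>> move_arm --targets '[{"tx":0,"ty":0,"tz":0.0006,"ax":0,"ay":0,"az":0,"claw":1.0},{"tx":0,"ty":0,"tz":0,"ax":0,"ay":0,"az":0,"claw":1.0}]'

```text
time_s: 7.48
tcp_pos: [0.627, -0.0291, 0.0828]
tcp_rot: [-2.218, -2.225, 0.0]
contact_force: [0.5, -0.4, 0.3]
gripper_width: 0.001
grasp_force: 0.0
```

>>> move_arm --targets '[{"tx":0,"ty":0,"tz":0.0006,"ax":0,"ay":0,"az":0,"claw":1.0},{"tx":0,"ty":0,"tz":0,"ax":0,"ay":0,"az":0,"claw":1.0}]'

```text
time_s: 7.72
tcp_pos: [0.627, -0.0291, 0.0822]
tcp_rot: [-2.218, -2.225, 0.0]
contact_force: [0.6, 0.0, -0.6]
gripper_width: 0.008
grasp_force: 0.0
```

```bash
python3 - <<'E'
from h import *
np.set_printoptions(precision=4,suppress=True)
for c in ['wrist','wrist']: print(c,*hole(c)[1:])
st=ctrl.state();print(st['tcp_pos'],st['time_s'],st['contact_force'])
E
```

```text
wrist 7.775 184 -45.2 [ 0.7069 -0.0053  0.0855] [0.65, array([ 0.7206, -0.019 ,  0.085 ]), -45.2, 0.1332]
wrist 7.875 172 -23.0 [0.7318 0.0309 0.0856] [0.64, array([0.747 , 0.0224, 0.085 ]), -23.8, 0.1314]
[ 0.6271 -0.0291  0.0823] 7.925 [ 0.671  -0.3444 -1.5064]
```

>>> move_arm --targets '[{"tx":0,"ty":0,"tz":0.0007,"ax":0,"ay":0,"az":0,"claw":1.0},{"tx":0,"ty":0,"tz":0,"ax":0,"ay":0,"az":0,"claw":1.0}]'

```text
time_s: 8.18
tcp_pos: [0.627, -0.0291, 0.0815]
tcp_rot: [-2.218, -2.225, 0.0]
contact_force: [0.5, 0.8, -0.1]
gripper_width: 0.003
grasp_force: 0.0
```

```bash
python3 - <<'E'
from h import *
np.set_printoptions(precision=4,suppress=True)
r=None
for c in ['wrist','wrist']: r=hole(c);print(c,*r[1:])
st=ctrl.state();print(st['tcp_pos'],st['time_s'],st['contact_force'])
save(r[0],'w4')
s=r[0];P,ok=wcloud(s)
# lowest fingertip depth points near TCP
g=ok&(np.hypot(P[...,0]-.627,P[...,1]+.029)<.03)
print('near tcp z',np.percentile(P[g][:,2],[0,5,25,50,75,95]) if g.any() else None)
E
```

```text
wrist 8.225 0 None None []
wrist 8.325 0 None None []
[ 0.6271 -0.0291  0.0816] 8.375 [ 0.0384 -0.1953 -0.4258]
near tcp z [0.0832 0.085  0.1147 0.1898 0.2034 0.2105]
```

View pics/w4.png

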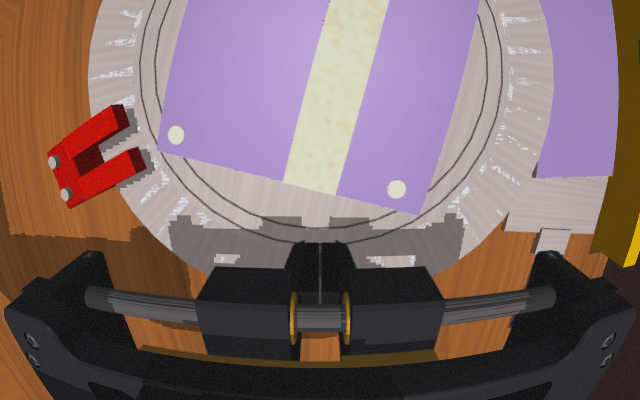

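The fingertips are at (318,245) just over the plate's front ring, clear of the sample's edge at (345,200), and still show no contact force. I keep lowering in small steps.

>>> move_arm --targets '[{"tx":0,"ty":0,"tz":0.0006,"ax":0,"ay":0,"az":0,"claw":1.0},{"tx":0,"ty":0,"tz":0,"ax":0,"ay":0,"az":0,"claw":1.0}]'

```text
time_s: 8.62
tcp_pos: [0.627, -0.0291, 0.0809]
tcp_rot: [-2.218, -2.225, 0.0]
contact_force: [0.8, 0.4, 0.5]
gripper_width: 0.007
grasp_force: 0.0
```

>>> move_arm --targets '[{"tx":0,"ty":0,"tz":0.0006,"ax":0,"ay":0,"az":0,"claw":1.0},{"tx":0,"ty":0,"tz":0,"ax":0,"ay":0,"az":0,"claw":1.0}]'

```text
time_s: 8.88
tcp_pos: [0.627, -0.0291, 0.0803]
tcp_rot: [-2.218, -2.225, 0.0]
contact_force: [0.6, 0.5, 0.9]
gripper_width: 0.003
grasp_force: 0.0
```

```bash
python3 - <<'E'
from h import *
np.set_printoptions(precision=4,suppress=True)
for c in ['wrist','top','wrist','top']: r=hole(c);print(c,*r[1:])
st=ctrl.state();print(st['tcp_pos'],st['time_s'],st['contact_force'])
E
```

```text
wrist 8.925 145 -155.7 [0.5252 0.0297 0.0852] [0.8, array([0.5087, 0.0212, 0.085 ]), -155.3, 0.13]
top 9.025 0 None None []
wrist 9.125 150 -113.2 [ 0.5822 -0.0282  0.0853] [0.81, array([ 0.575 , -0.0454,  0.085 ]), -113.2, 0.1315]
top 9.225 0 None None [0.95, array([ 0.612 , -0.0515,  0.085 ]), -96.7, 0.1278]
[ 0.6271 -0.0291  0.0804] 9.275 [-0.6482  0.1639 -0.1658]
```

```bash
python3 - <<'E'
from h import *
np.set_printoptions(precision=4,suppress=True)
s=snapshot('wrist');P,ok=wcloud(s)
for v in range(228,268,4): print(v,[(s['frame'][v,u].tolist(),np.round(P[v,u],4).tolist()) for u in (308,330)])
E
```

```text
228 [([128, 118, 119], [0.6204, -0.0192, 0.0854]), ([70, 66, 67], [0.6331, -0.0193, 0.0851])]
232 [([120, 114, 112], [0.6204, -0.0217, 0.0855]), ([120, 113, 114], [0.6331, -0.0215, 0.0859])]
236 [([122, 113, 110], [0.6204, -0.024, 0.0861]), ([118, 111, 108], [0.6332, -0.0243, 0.0852])]
240 [([120, 114, 112], [0.6203, -0.0275, 0.0841]), ([112, 106, 106], [0.6332, -0.0269, 0.0852])]
244 [([29, 25, 29], [0.621, -0.02, 0.105]), ([22, 22, 22], [0.6324, -0.0195, 0.1059])]
248 [([25, 25, 19], [0.6212, -0.0196, 0.1103]), ([20, 19, 27], [0.6323, -0.0199, 0.1098])]
252 [([22, 18, 12], [0.6214, -0.0194, 0.1153]), ([23, 21, 23], [0.6321, -0.0193, 0.1153])]
256 [([20, 14, 18], [0.6215, -0.0197, 0.1188]), ([20, 17, 15], [0.632, -0.0197, 0.1187])]
260 [([19, 20, 18], [0.6216, -0.0196, 0.123]), ([19, 23, 24], [0.6319, -0.02, 0.1222])]
264 [([18, 23, 22], [0.6217, -0.0196, 0.1267]), ([27, 24, 21], [0.6317, -0.0194, 0.1271])]
```

```bash
python3 - <<'E'
from h import *
np.set_printoptions(precision=4,suppress=True)
s=snapshot('scene');Rm=R.from_rotvec(np.array(s['rvec']).ravel()).as_matrix()
for z in (.0805,.103):
    c=Rm@np.array([.627,-.029,z])+np.array(s['tvec']).ravel();u=s['fx']*c[0]/c[2]+s['cx'];v=s['fy']*c[1]/c[2]+s['cy'];print(z,u,v)
u,v=int(u),int(v)
cv2.imwrite('pics/sc2.png',cv2.resize(s['frame'][v-70:v+50,u-80:u+80,::-1],(800,600),interpolation=cv2.INTER_CUBIC));print(u,v)
P,ok=cloud(s)
for r in range(v-12,v+14,2):print(r,s['frame'][r,u],P[r,u])
E
```

```text
0.0805 338.77790487416866 218.51720124772885
0.103 338.8706275642216 212.3198269942626
338 212
200 [73 62 58] [ 0.6561 -0.0595  0.1742]
202 [74 61 57] [ 0.6345 -0.0398  0.148 ]
204 [74 61 55] [ 0.6368 -0.0417  0.1431]
206 [74 60 56] [ 0.6345 -0.0395  0.134 ]
208 [73 61 56] [ 0.6351 -0.04    0.1276]
210 [74 61 57] [ 0.6364 -0.0411  0.1218]
212 [73 61 56] [ 0.6367 -0.0412  0.115 ]
214 [101  90  84] [ 0.6338 -0.0386  0.1051]
216 [186 172 163] [ 0.6223 -0.0279  0.0866]
218 [175 162 154] [ 0.628  -0.0331  0.0849]
220 [188 174 165] [ 0.6372 -0.0413  0.0866]
222 [186 172 164] [ 0.6437 -0.0471  0.0858]
224 [188 172 165] [ 0.6503 -0.053   0.0852]
```

View pics/sc2.png

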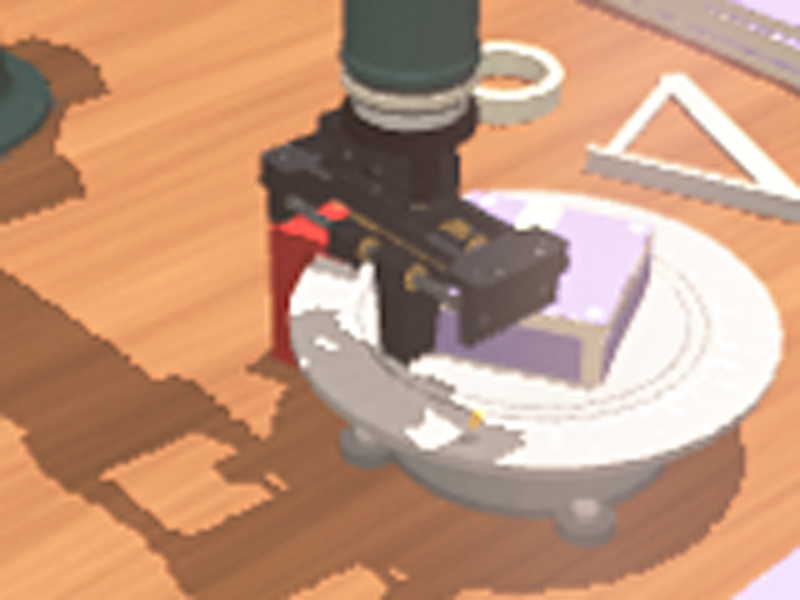

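```bash
python3 - <<'E'
from h import *
np.set_printoptions(precision=4,suppress=True)
st=ctrl.state();t=st['tcp_pos'];M=R.from_rotvec(st['tcp_rot']).as_matrix();print(t,st['time_s'],st['joint_positions'])
for c in ['scene','wrist']:
    s=snapshot(c);P,ok=(wcloud if c=='wrist' else cloud)(s)
    V=s['frame'].max(-1);L=(P-t)@M  # tool frame
    g=ok&(V<110)&(abs(L[...,0])<.06)&(abs(L[...,1])<.11)&(L[...,2]<-.01)&(L[...,2]>-.14)
    q=L[g]
    for y in np.arange(-.1,.1,.01):
        w=q[(abs(q[:,1]-y-.005)<.005)]
        if len(w)>5: print(c,'y %.3f..'%y,'lowest behind TCP',np.round(-np.percentile(w[:,2],[99,95]),4),'x',np.round(np.percentile(w[:,0],[2,98]),3),len(w))
E
```

```text
[ 0.6271 -0.0291  0.0804] 9.375 [-0.086   0.2891  1.8339  0.      1.0185 -0.089 ]
scene y -0.090.. lowest behind TCP [0.0971 0.105 ] x [-0.038  0.002] 30
scene y -0.080.. lowest behind TCP [0.0893 0.0926] x [-0.037  0.003] 85
scene y -0.070.. lowest behind TCP [0.1012 0.1046] x [-0.035 -0.   ] 45
scene y -0.060.. lowest behind TCP [0.1035 0.1041] x [-0.029 -0.019] 14
scene y -0.050.. lowest behind TCP [0.1048 0.105 ] x [-0.028 -0.021] 13
scene y -0.040.. lowest behind TCP [0.106  0.1063] x [-0.032 -0.022] 17
scene y -0.030.. lowest behind TCP [0.0962 0.098 ] x [-0.038 -0.02 ] 29
scene y -0.020.. lowest behind TCP [0.0958 0.0971] x [-0.036 -0.018] 45
scene y -0.010.. lowest behind TCP [0.0272 0.0336] x [-0.036 -0.009] 74
scene y -0.000.. lowest behind TCP [0.0273 0.0307] x [-0.026  0.011] 45
scene y 0.010.. lowest behind TCP [0.0315 0.0346] x [-0.036  0.018] 172
scene y 0.020.. lowest behind TCP [0.0834 0.0921] x [-0.037  0.02 ] 88
scene y 0.030.. lowest behind TCP [0.0897 0.0934] x [-0.036  0.018] 60
scene y 0.040.. lowest behind TCP [0.0997 0.1008] x [-0.028  0.018] 31
scene y 0.050
[... 1083 characters left out ...]
. lowest behind TCP [0.0274 0.0384] x [0.003 0.035] 5313
wrist y 0.010.. lowest behind TCP [0.0355 0.0923] x [0.011 0.035] 5563
wrist y 0.020.. lowest behind TCP [0.0936 0.0973] x [0.018 0.035] 5098
wrist y 0.030.. lowest behind TCP [0.097  0.1026] x [0.018 0.034] 2309
wrist y 0.040.. lowest behind TCP [0.1005 0.1022] x [0.017 0.027] 2215
wrist y 0.050.. lowest behind TCP [0.1004 0.1023] x [0.017 0.028] 1876
wrist y 0.060.. lowest behind TCP [0.1012 0.1037] x [0.001 0.035] 3583
wrist y 0.070.. lowest behind TCP [0.089  0.0908] x [-0.018  0.035] 5742
wrist y 0.080.. lowest behind TCP [0.0913 0.0983] x [-0.001  0.036] 2227
wrist y 0.090.. lowest behind TCP [0.1124 0.1149] x [-0.004  0.035] 312
```

The scene crop shows the finger bottoms (at 400,360) well above the plate. Depth puts the fingertips and the gripper body both about 23 mm short of the reported TCP. So the true tip height is about tcp z + 0.023, and contact should come near tcp z 0.062.

>>> move_arm --targets '[{"tx":0,"ty":0,"tz":0.005,"ax":0,"ay":0,"az":0,"claw":1.0},{"tx":0,"ty":0,"tz":0.005,"ax":0,"ay":0,"az":0,"claw":1.0},{"tx":0,"ty":0,"tz":0.003,"ax":0,"ay":0,"az":0,"claw":1.0},{"tx":0,"ty":0,"tz":0,"ax":0,"ay":0,"az":0,"claw":1.0}]'

```text
time_s: 9.98
tcp_pos: [0.6267, -0.029, 0.0668]
tcp_rot: [-2.218, -2.224, 0.001]
contact_force: [-0.1, -0.6, 0.0]
gripper_width: 0.007
grasp_force: 0.0
```

>>> move_arm --targets '[{"tx":0,"ty":0,"tz":0.001,"ax":0,"ay":0,"az":0,"claw":1.0},{"tx":0,"ty":0,"tz":0.001,"ax":0,"ay":0,"az":0,"claw":1.0},{"tx":0,"ty":0,"tz":0,"ax":0,"ay":0,"az":0,"claw":1.0}]'

```text
time_s: 10.35
tcp_pos: [0.6271, -0.0291, 0.0654]
tcp_rot: [2.218, 2.225, 0.0]
contact_force: [-0.0, -0.6, -0.2]
gripper_width: 0.009
grasp_force: 0.0
```

```bash
python3 - <<'E'
from h import *
np.set_printoptions(precision=4,suppress=True)
s=snapshot('wrist');P,ok=wcloud(s);st=ctrl.state()
for v in range(238,252,2): print(v,s['frame'][v,308],P[v,308])
for c in ['wrist','wrist']: r=hole(c);print(c,*r[1:])
print(st['tcp_pos'],st['time_s'],st['contact_force'])
E
```

```text
238 [92 88 88] [ 0.6209 -0.0188  0.0851]
240 [98 92 91] [ 0.6209 -0.02    0.0851]
242 [85 82 79] [ 0.6209 -0.0212  0.0851]
244 [26 22 27] [ 0.6211 -0.0195  0.091 ]
246 [23 23 27] [ 0.6211 -0.0197  0.0929]
248 [23 24 25] [ 0.6212 -0.0198  0.0951]
250 [23 25 26] [ 0.6213 -0.0192  0.0984]
wrist 10.45 0 None None []
wrist 10.55 183 175.2 [0.5142 0.0849 0.0852] [0.92, array([0.4984, 0.0852, 0.085 ]), 175.7, 0.1287]
[ 0.6271 -0.0291  0.0654] 10.4 [-0.2665  0.3622 -0.0304]
```

>>> move_arm --targets '[{"tx":0,"ty":0,"tz":0.001,"ax":0,"ay":0,"az":0,"claw":1.0},{"tx":0,"ty":0,"tz":0.001,"ax":0,"ay":0,"az":0,"claw":1.0},{"tx":0,"ty":0,"tz":0.0005,"ax":0,"ay":0,"az":0,"claw":1.0},{"tx":0,"ty":0,"tz":0,"ax":0,"ay":0,"az":0,"claw":1.0}]'

```text
time_s: 11.1
tcp_pos: [0.627, -0.0291, 0.0627]
tcp_rot: [-2.218, -2.225, 0.0]
contact_force: [-0.0, 0.0, 0.1]
gripper_width: 0.008
grasp_force: 0.0
```

>>> move_arm --targets '[{"tx":0,"ty":0,"tz":0.0006,"ax":0,"ay":0,"az":0,"claw":1.0},{"tx":0,"ty":0,"tz":0,"ax":0,"ay":0,"az":0,"claw":1.0}]'

```text
time_s: 11.35
tcp_pos: [0.6271, -0.0291, 0.0622]
tcp_rot: [-2.218, -2.225, 0.0]
contact_force: [-0.1, -0.1, 0.1]
gripper_width: 0.004
grasp_force: 0.0
```

```bash
python3 - <<'E'
from h import *
np.set_printoptions(precision=4,suppress=True)
for c in ['wrist','wrist','top']: r=hole(c);print(c,*r[1:])
st=ctrl.state();print(st['tcp_pos'],st['time_s'],st['contact_force'])
E
```

```text
wrist 11.4 201 -20.8 [0.7336 0.0351 0.0856] [0.77, array([0.7514, 0.0293, 0.085 ]), -20.3, 0.1329]
wrist 11.5 191 -2.1 [0.7411 0.0713 0.0857] [0.83, array([0.7601, 0.0699, 0.085 ]), -2.4, 0.1335]
top 11.6 10 16.1 [0.7349 0.1068 0.0855] [0.78, array([0.7558, 0.1088, 0.085 ]), 14.5, 0.1332]
[ 0.6271 -0.0291  0.0624] 11.65 [-0.4741 -0.7915 -0.1827]
```

>>> move_arm --targets '[{"tx":0,"ty":0,"tz":0.0005,"ax":0,"ay":0,"az":0,"claw":1.0},{"tx":0,"ty":0,"tz":0,"ax":0,"ay":0,"az":0,"claw":1.0}]'

```text
time_s: 11.9
tcp_pos: [0.6271, -0.0291, 0.0618]
tcp_rot: [-2.218, -2.225, 0.0]
contact_force: [-0.3, -0.6, -0.2]
gripper_width: 0.001
grasp_force: 0.0
```

>>> move_arm --targets '[{"tx":0,"ty":0,"tz":0.0005,"ax":0,"ay":0,"az":0,"claw":1.0},{"tx":0,"ty":0,"tz":0,"ax":0,"ay":0,"az":0,"claw":1.0}]'

```text
time_s: 12.15
tcp_pos: [0.6277, -0.0292, 0.0617]
tcp_rot: [2.217, 2.224, 0.001]
contact_force: [0.9, -0.1, 1.0]
gripper_width: 0.007
grasp_force: 0.6
```

```bash
python3 - <<'E'
from h import *
np.set_printoptions(precision=4,suppress=True)
for c in ['wrist','wrist','top','top']: r=hole(c);print(c,*r[1:])
st=ctrl.state();print(st['tcp_pos'],st['time_s'],st['contact_force'])
E
```

```text
wrist 12.2 0 None None []
wrist 12.3 0 None None []
top 12.4 9 152.1 [0.5256 0.1288 0.0854] [0.69, array([0.5109, 0.133 , 0.085 ]), 153.6, 0.1294]
top 12.5 9 164.3 [0.5155 0.1066 0.0859] [0.68, array([0.5082, 0.1146, 0.085 ]), 161.8, 0.1249]
[ 0.6276 -0.0291  0.0617] 12.55 [ 1.1729 -0.3066  2.7737]
```

```bash
python3 - <<'E'
from h import *
np.set_printoptions(precision=4,suppress=True)
for c in ['wrist','wrist','wrist']: r=hole(c);print(c,*r[1:])
st=ctrl.state();print(st['tcp_pos'],st['time_s'],st['contact_force'])
E
```

```text
wrist 12.6 190 173.8 [0.5149 0.0872 0.0852] [0.71, array([0.496 , 0.0889, 0.085 ]), 174.1, 0.1314]
wrist 12.7 190 -178.1 [0.5148 0.0708 0.0852] [0.87, array([0.4959, 0.0703, 0.085 ]), -177.7, 0.131]
wrist 12.8 197 -172.3 [0.5147 0.0604 0.0852] [0.89, array([0.4993, 0.0565, 0.085 ]), -171.5, 0.1289]
[ 0.6276 -0.0291  0.0617] 12.85 [ 2.3057 -0.6438  3.5374]
```

```bash
python3 - <<'E'
from h import *
np.set_printoptions(precision=4,suppress=True)
for c in ['wrist','top','wrist']: r=hole(c);print(c,*r[1:])
st=ctrl.state();print(st['tcp_pos'],st['time_s'],st['contact_force'])
s=r[0];P,ok=wcloud(s)
hsv=cv2.cvtColor(s['frame'],cv2.COLOR_RGB2HSV);H,Sa=hsv[...,0].astype(int),hsv[...,1]
m=ok&((H<8)|(H>172))&(Sa>150)&(abs(P[...,2]-.107)<.004)&(np.hypot(P[...,0]-.487,P[...,1]-.026)<.07)
print(cv2.minAreaRect(P[m][:,:2].astype(np.float32)))
for l in nets.landmark_of('wrist','slot')[:2]:print(l['score'],l['at'],atz(s,l['at'],.107,True))
save(s,'w5')
E
```

```text
wrist 12.9 183 -169.1 [0.5163 0.0541 0.0852] [0.89, array([0.5007, 0.0504, 0.085 ]), -168.7, 0.1286]
top 13.0 0 None None [0.63, array([0.4907, 0.0404, 0.085 ]), -165.5, 0.1406]
wrist 13.1 180 -168.7 [0.5173 0.0531 0.0853] [0.74, array([0.4995, 0.0479, 0.085 ]), -167.8, 0.1303]
[ 0.6268 -0.0291  0.0616] 13.15 [ 0.4013 -0.5062  5.9379]
((0.4899493455886841, 0.027788501232862473), (0.06837937235832214, 0.04165703430771828), 19.504539489746094)
0.81 [79.2, 159.2] [0.5043 0.032  0.107 ]
```

View pics/w5.png

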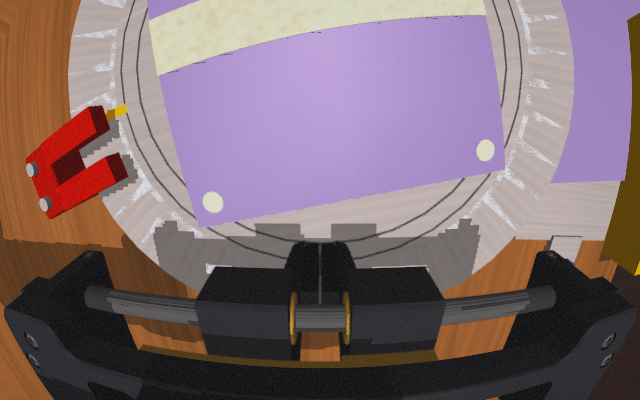

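The plate has stopped: the stripe at (118,110) is just clockwise-short of the slot at (75,160), about 7.6° to go. I carry it round with the fingertip still resting lightly.

>>> move_arm --targets '[{"tx":0,"ty":0.001,"tz":0,"ax":0,"ay":0,"az":-0.0095,"claw":1.0},{"tx":0,"ty":0.002,"tz":0,"ax":0,"ay":0,"az":-0.019,"claw":1.0},{"tx":0,"ty":0.0025,"tz":0,"ax":0,"ay":0,"az":-0.024,"claw":1.0},{"tx":0,"ty":0.0025,"tz":0,"ax":0,"ay":0,"az":-0.024,"claw":1.0},{"tx":0,"ty":0.0025,"tz":0,"ax":0,"ay":0,"az":-0.024,"claw":1.0},{"tx":0,"ty":0.0015,"tz":0,"ax":0,"ay":0,"az":-0.014,"claw":1.0},{"tx":0,"ty":0.001,"tz":0,"ax":0,"ay":0,"az":-0.0095,"claw":1.0},{"tx":0,"ty":0,"tz":0,"ax":0,"ay":0,"az":0,"claw":1.0}]'

```text
time_s: 14.2
tcp_pos: [0.6399, -0.0284, 0.0616]
tcp_rot: [-2.076, -2.358, 0.001]
contact_force: [-0.5, -0.4, 5.8]
gripper_width: 0.007
grasp_force: 2.9
```

```bash
cat >> h.py <<'E'
def align():
    r=hole('wrist');s=r[0];P,ok=wcloud(s);hsv=cv2.cvtColor(s['frame'],cv2.COLOR_RGB2HSV);H,Sa=hsv[...,0].astype(int),hsv[...,1]
    m=ok&((H<8)|(H>172))&(Sa>150)&(abs(P[...,2]-.107)<.004)&(np.hypot(P[...,0]-.487,P[...,1]-.026)<.07)
    (c,sz,a)=cv2.minAreaRect(P[m][:,:2].astype(np.float32));a=a if a<45 else a-90
    d=np.array([np.cos(np.radians(a)),np.sin(np.radians(a))]);c=np.array(c);ax=c+.1465*d
    print(r[1:],'bracket',c,sz,a,'slot',c+.0155*d,'axis',ax)
    if r[4] is not None:
        q=r[4][:2];ca=np.degrees(np.arctan2(*(ax-q)[::-1]));print('stripe ang vs bracket',ca,a,'lateral mm at 131',131*np.radians(ca-a))
    st=ctrl.state();print(st['tcp_pos'],st['time_s'],st['contact_force']);return s
E
python3 - <<'E'
from h import *
np.set_printoptions(precision=4,suppress=True)
align();align()
E
```

```text
(14.25, 195, -161.5, array([0.5203, 0.0394, 0.0852]), [0.82, array([0.5043, 0.0334, 0.085 ]), -161.1, 0.1295]) bracket [0.49   0.0279] (0.06906575709581375, 0.041629012674093246) 18.796707153320312 slot [0.5047 0.0329] axis [0.6287 0.0751]
stripe ang vs bracket 18.237072726812585 18.796707153320312 lateral mm at 131 -1.2795376988591807
[ 0.6398 -0.0284  0.0617] 14.3 [0.0318 0.109  5.4175]
(14.35, 196, -161.5, array([0.5197, 0.0397, 0.0853]), [0.72, array([0.5061, 0.0333, 0.085 ]), -160.7, 0.1279]) bracket [0.4903 0.0279] (0.06792481243610382, 0.041561055928468704) 19.037900924682617 slot [0.5049 0.033 ] axis [0.6288 0.0757]
stripe ang vs bracket 18.281414637147336 19.037900924682617 lateral mm at 131 -1.7296161167419757
[ 0.6397 -0.0284  0.0616] 14.4 [-0.2019 -0.0007  5.1795]
```

>>> move_arm --targets '[{"tx":0,"ty":0.0006,"tz":0,"ax":0,"ay":0,"az":-0.0055,"claw":1.0},{"tx":0,"ty":0.0006,"tz":0,"ax":0,"ay":0,"az":-0.0055,"claw":1.0},{"tx":0,"ty":0,"tz":0,"ax":0,"ay":0,"az":0,"claw":1.0}]'

```text
time_s: 14.78
tcp_pos: [0.641, -0.0283, 0.0616]
tcp_rot: [-2.063, -2.369, 0.001]
contact_force: [-0.7, 0.3, 5.6]
gripper_width: 0.002
grasp_force: 2.9
```

```bash
python3 - <<'E'
from h import *
np.set_printoptions(precision=4,suppress=True)
s=align();align()
P,ok=wcloud(s);np.save('P.npy',P)
cv2.imwrite('pics/w6.png',cv2.resize(s['frame'][80:240,0:200,::-1],(750,600),interpolation=cv2.INTER_CUBIC))
E
```

```text
(14.825, 198, -160.9, array([0.52  , 0.0385, 0.0852]), [0.69, array([0.5069, 0.0319, 0.085 ]), -160.0, 0.1276]) bracket [0.4903 0.028 ] (0.06889496743679047, 0.041545573621988297) 19.226398468017578 slot [0.5049 0.0331] axis [0.6286 0.0762]
stripe ang vs bracket 19.153288751011164 19.226398468017578 lateral mm at 131 -0.16715669128218114
[ 0.6409 -0.0283  0.0616] 14.875 [ 0.2737 -0.2826  5.9768]
(14.925, 199, -160.9, array([0.5201, 0.0386, 0.0852]), [0.86, array([0.5078, 0.0305, 0.085 ]), -159.3, 0.1272]) bracket [0.49   0.0278] (0.06883055716753006, 0.04138306900858879) 19.48011589050293 slot [0.5046 0.0329] axis [0.6281 0.0766]
stripe ang vs bracket 19.38908105378415 19.48011589050293 lateral mm at 131 -0.20814035015331686
[ 0.6409 -0.0283  0.0616] 14.975 [ 0.0719 -0.3336  5.3937]
```

View pics/w6.png

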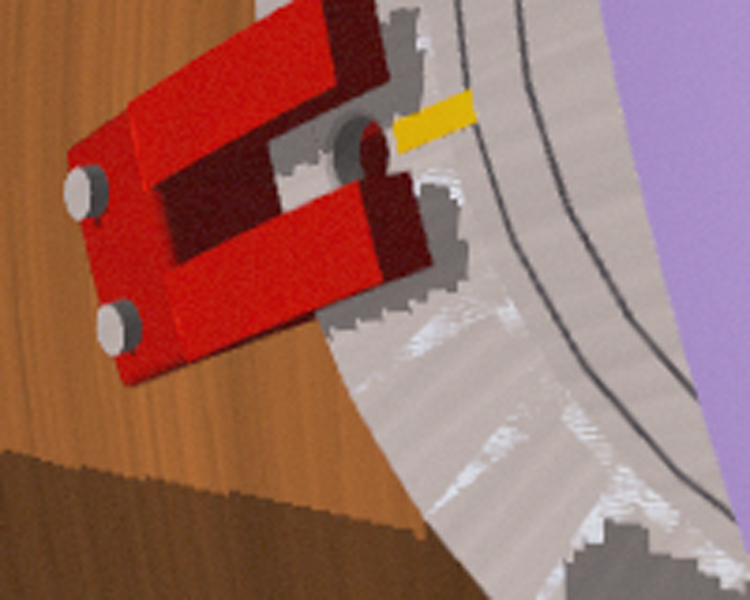

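The crop shows the lock hole at (362,150) in the fork's slot with the stripe pointing at it, so it looks aligned. I lift off slowly and check.

>>> move_arm --targets '[{"tx":0,"ty":0,"tz":-0.0005,"ax":0,"ay":0,"az":0,"claw":1.0},{"tx":0,"ty":0,"tz":-0.001,"ax":0,"ay":0,"az":0,"claw":1.0},{"tx":0,"ty":0,"tz":-0.003,"ax":0,"ay":0,"az":0,"claw":1.0},{"tx":0,"ty":0,"tz":-0.015,"ax":0,"ay":0,"az":0,"claw":1.0},{"tx":0,"ty":0,"tz":-0.03,"ax":0,"ay":0,"az":0,"claw":1.0},{"tx":0,"ty":0,"tz":-0.035,"ax":0,"ay":0,"az":0,"claw":1.0},{"tx":0,"ty":0,"tz":-0.025,"ax":0,"ay":0,"az":0,"claw":1.0}]'

```text
time_s: 15.85
tcp_pos: [0.642, -0.0282, 0.1737]
tcp_rot: [2.062, 2.368, 0.002]
contact_force: [0.4, 0.5, -0.8]
gripper_width: 0.004
grasp_force: 0.0
```

```bash
cat >> h.py <<'E'
def pin(cam='wrist'):
    s=snapshot(cam);P,ok=(wcloud if cam=='wrist' else cloud)(s);hsv=cv2.cvtColor(s['frame'],cv2.COLOR_RGB2HSV)
    m=ok&(hsv[...,0]>20)&(hsv[...,0]<36)&(hsv[...,1]>150)&(np.hypot(P[...,0]-.45,P[...,1]+.36)<.05)&(P[...,2]>.1)
    q=P[m];
    if len(q)<5:print(cam,'no pin');return s
    zt=np.percentile(q[:,2],98);w=q[q[:,2]>zt-.006]
    print(cam,len(q),'top z',zt,'top centre',cv2.minEnclosingCircle(w[:,:2].astype(np.float32)),w.mean(0));return s
E
python3 - <<'E'
from h import *
np.set_printoptions(precision=4,suppress=True)
align();s=align()
for l in nets.landmark_of('wrist','hole')[:1]+nets.landmark_of('wrist','slot')[:1]: print(l['score'],l['at'])
pin('top');pin('scene')
plan([(.44,-.40,.18,85,9)],.6)
E
```

```text
(15.9, 91, -161.8, array([0.5198, 0.0403, 0.0852]), [0.88, array([0.501 , 0.0337, 0.085 ]), -161.6, 0.1325]) bracket [0.4895 0.0274] (0.06831765919923782, 0.0415036603808403) 19.329357147216797 slot [0.5042 0.0326] axis [0.6278 0.0759]
stripe ang vs bracket 18.26641760620399 19.329357147216797 lateral mm at 131 -2.430285110980711
[ 0.644  -0.0284  0.1759] 15.95 [0.6452 0.6829 0.4005]
(16.0, 90, -161.8, array([0.5197, 0.0403, 0.0851]), [0.73, array([0.504 , 0.0331, 0.085 ]), -161.0, 0.1299]) bracket [0.49   0.0276] (0.0676586925983429, 0.041345544159412384) 19.411605834960938 slot [0.5046 0.0327] axis [0.6282 0.0763]
stripe ang vs bracket 18.35289965454924 19.411605834960938 lateral mm at 131 -2.4206060343810343
[ 0.6415 -0.0282  0.1715] 16.05 [-0.7611 -0.301  -0.3172]
0.73 [172.2, 110.4]
0.79 [158.9, 113.1]
top 35 top z 0.11039294541660802 top centre ((0.44972681999206543, -0.36023494601249695), 0.00959340762346983) [ 0.4501 -0.3602  0.1072]
scene 7 top z 0.10508867451211391 top centre ((0.45960479974746704, -0.3638918101787567), 0.007345887832343578) [ 0.4612 -0.3633  0.1035]
[{"tx"
[... 215 characters left out ...]
258, "tz": -0.0012, "ax": -0.0, "ay": -0.0, "az": 0.025, "claw": 0.6}, {"tx": -0.0398, "ty": -0.0248, "tz": -0.0012, "ax": -0.001, "ay": -0.0, "az": 0.025, "claw": 0.6}, {"tx": -0.0405, "ty": -0.0238, "tz": -0.0012, "ax": -0.0, "ay": -0.0, "az": 0.025, "claw": 0.6}, {"tx": -0.041, "ty": -0.0227, "tz": -0.0012, "ax": -0.001, "ay": -0.0, "az": 0.025, "claw": 0.6}, {"tx": -0.0416, "ty": -0.0217, "tz": -0.0012, "ax": -0.0, "ay": -0.0, "az": 0.025, "claw": 0.6}, {"tx": -0.0421, "ty": -0.0207, "tz": -0.0012, "ax": -0.001, "ay": -0.0, "az": 0.025, "claw": 0.6}]
[{"tx": -0.0426, "ty": -0.0196, "tz": -0.0012, "ax": -0.0, "ay": -0.0, "az": 0.025, "claw": 0.6}]
end [ 0.44 -0.4   0.18] 85.01639374414805
```

Lifting clear changed the estimate of the offset (0.2 to 2.4 mm), which may only be viewing error. I look straight down on the slot before fetching the pin.

>>> move_arm --targets '[{"tx":0,"ty":-0.03,"tz":0,"ax":0,"ay":0,"az":0,"claw":1},{"tx":0,"ty":-0.0423,"tz":0,"ax":0,"ay":0,"az":0,"claw":1},{"tx":0,"ty":-0.03,"tz":0,"ax":0,"ay":0,"az":0,"claw":1},{"tx":0,"ty":-0.022,"tz":0,"ax":0,"ay":0,"az":0,"claw":1},{"tx":0,"ty":0,"tz":0,"ax":0,"ay":0,"az":0,"claw":1},{"tx":0,"ty":0,"tz":0,"ax":0,"ay":0,"az":0,"claw":1}]'

```text
time_s: 17.0
tcp_pos: [0.5186, -0.0453, 0.1705]
tcp_rot: [-2.063, -2.369, -0.0]
contact_force: [0.6, 0.3, 0.4]
gripper_width: 0.007
grasp_force: 0.0
```

```bash
python3 - <<'E'
from h import *
np.set_printoptions(precision=4,suppress=True)
align();s=align()
print('cam',ray(s,(s['cx'],s['cy']),True))
for n,z in (('hole',.085),('slot',.107)):
  for l in nets.landmark_of('wrist',n)[:1]: print(n,l['score'],l['at'],atz(s,l['at'],z,True))
u,v=map(int,l['at']);u0,v0=min(max(u-60,0),520),min(max(v-45,0),310);print(u0,v0)
cv2.imwrite('pics/w7.png',cv2.resize(s['frame'][v0:v0+90,u0:u0+120,::-1],(800,600),interpolation=cv2.INTER_CUBIC))
plan([(.449,-.40,.15,98.9,8)],.6)
E
```

```text
(17.05, 113, -161.8, array([0.5196, 0.0402, 0.0855]), [0.77, array([0.5041, 0.0349, 0.085 ]), -161.7, 0.1292]) bracket [0.4893 0.0274] (0.06641483306884766, 0.0414733849465847) 19.14165496826172 slot [0.504  0.0325] axis [0.6277 0.0755]
stripe ang vs bracket 18.06022538958541 19.14165496826172 lateral mm at 131 -2.472560387702725
[ 0.519  -0.0452  0.1706] 17.1 [ 0.1986  0.7071 -0.401 ]
(17.15, 109, -161.8, array([0.5195, 0.0402, 0.0855]), [0.65, array([0.5054, 0.0346, 0.085 ]), -161.4, 0.1281]) bracket [0.4895 0.0273] (0.0664568617939949, 0.04146447032690048) 19.176620483398438 slot [0.5041 0.0324] axis [0.6278 0.0754]
stripe ang vs bracket 18.001239692314694 19.176620483398438 lateral mm at 131 -2.687368684753007
[ 0.5189 -0.0452  0.1707] 17.2 [ 0.1286  0.5397 -1.1688]
cam (array([0.5078, 0.0333, 0.3402]), array([ 0.0438, -0.3007, -0.9527]))
hole 0.65 [316.3, 102.4] [0.5054 0.0346 0.085 ]
256 57
[{"tx": -0.0427, "ty": -0.0147, "tz": 0.0026, "ax": -0.0, "ay": -0.0, "az": -0.002, "claw": 0.6}, {"tx": -0.0427, "ty": -0.0148, "tz": 0.0026, "ax": -0.0, "ay": -0.0, "az": -0.002, "claw": 0.6}, {"tx": -0.0427, "ty": -0.0149, "tz": 0.0026, "ax": -0.0, "ay": -0.0, "az": -0.002, "claw": 0.6}, {"tx": -0.0426, "ty": -0.015, "tz": 0.0026, "ax": -0.0, "ay": -0.0, "az": -0.002, "claw": 0.6}, {"tx": -0.0426, "ty": -0.0151, "tz": 0.0026, "ax": -0.0, "ay": -0.0, "az": -0.002, "claw": 0.6}, {"tx": -0.0426, "ty": -0.0151, "tz": 0.0026, "ax": -0.0, "ay": -0.0, "az": -0.002, "claw": 0.6}, {"tx": -0.0425, "ty": -0.0153, "tz": 0.0025, "ax": -0.0, "ay": -0.0, "az": -0.003, "claw": 0.6}, {"tx": -0.0425, "ty": -0.0153, "tz": 0.0026, "ax": -0.0, "ay": -0.0, "az": -0.002, "claw": 0.6}]
end [ 0.449 -0.4    0.15 ] 98.8942835971335
```

View pics/w7.png

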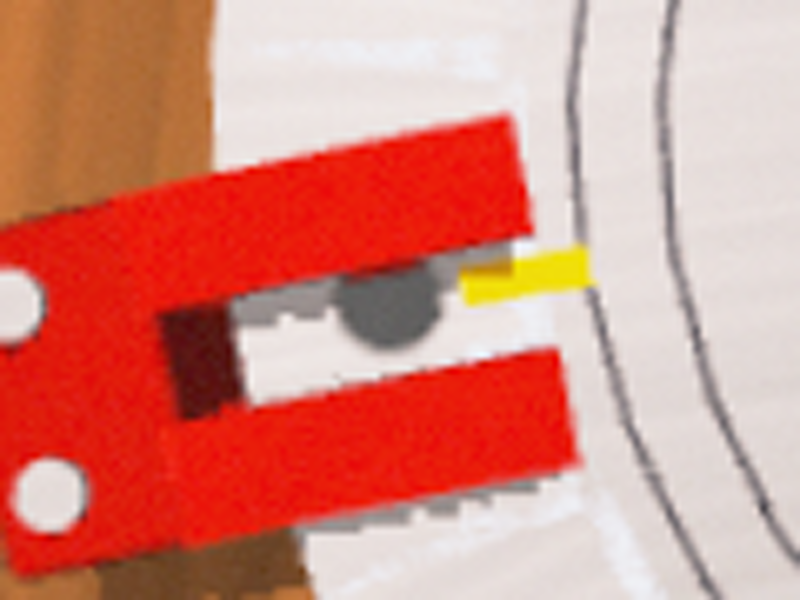

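Seen from straight above, the hole's centre (390,298) sits about 2.7 mm off the slot's centre line (390,326). I go back and nudge the plate by a further 1.15°.

```bash
python3 - <<'E'
from h import *
plan([(.6265,-.0285,.11,90,5),(.6265,-.0285,.066,90,3)],1)
E
```

```text
[{"tx": 0.0003, "ty": 0.0218, "tz": 0.0121, "ax": -0.0, "ay": -0.0, "az": 0.028, "claw": 1.0}, {"tx": 0.001, "ty": 0.0218, "tz": 0.0121, "ax": -0.0, "ay": -0.0, "az": 0.028, "claw": 1.0}, {"tx": 0.0016, "ty": 0.0218, "tz": 0.0121, "ax": -0.0, "ay": -0.0, "az": 0.027, "claw": 1.0}, {"tx": 0.0021, "ty": 0.0218, "tz": 0.0122, "ax": -0.0, "ay": -0.0, "az": 0.028, "claw": 1.0}, {"tx": 0.0028, "ty": 0.0216, "tz": 0.0121, "ax": -0.0, "ay": -0.0, "az": 0.027, "claw": 1.0}, {"tx": -0.0, "ty": 0.0, "tz": 0.0147, "ax": -0.0, "ay": -0.0, "az": 0.0, "claw": 1.0}, {"tx": -0.0, "ty": 0.0, "tz": 0.0147, "ax": -0.0, "ay": -0.0, "az": 0.0, "claw": 1.0}, {"tx": -0.0, "ty": 0.0001, "tz": 0.0146, "ax": -0.0, "ay": -0.0, "az": 0.0, "claw": 1.0}]
end [ 0.62654271 -0.02848358  0.0660435 ] 90.01343798462601
```

>>> move_arm --targets '[{"tx":0.0003,"ty":0.0218,"tz":0.0121,"ax":0,"ay":0,"az":0.028,"claw":1.0},{"tx":0.001,"ty":0.0218,"tz":0.0121,"ax":0,"ay":0,"az":0.028,"claw":1.0},{"tx":0.0016,"ty":0.0218,"tz":0.0121,"ax":0,"ay":0,"az":0.027,"claw":1.0},{"tx":0.0021,"ty":0.0218,"tz":0.0122,"ax":0,"ay":0,"az":0.028,"claw":1.0},{"tx":0.0028,"ty":0.0216,"tz":0.0121,"ax":0,"ay":0,"az":0.027,"claw":1.0},{"tx":0,"ty":0,"tz":0.0147,"ax":0,"ay":0,"az":0,"claw":1.0},{"tx":0,"ty":0,"tz":0.0147,"ax":0,"ay":0,"az":0,"claw":1.0},{"tx":0,"ty":0,"tz":0.0126,"ax":0,"ay":0,"az":0,"claw":1.0}]'

```text
time_s: 18.3
tcp_pos: [0.6247, -0.0286, 0.0669]
tcp_rot: [-2.22, -2.221, 0.002]
contact_force: [1.5, -0.1, -0.1]
gripper_width: 0.005
grasp_force: 0.0
```

>>> move_arm --targets '[{"tx":0,"ty":0,"tz":0,"ax":0,"ay":0,"az":0,"claw":1.0},{"tx":0,"ty":0,"tz":0.003,"ax":0,"ay":0,"az":0,"claw":1.0},{"tx":0,"ty":0,"tz":0,"ax":0,"ay":0,"az":0,"claw":1.0}]'

```text
time_s: 18.68
tcp_pos: [0.6263, -0.0287, 0.0657]
tcp_rot: [2.221, 2.221, 0.001]
contact_force: [0.1, 0.7, 0.0]
gripper_width: 0.007
grasp_force: 0.0
```

```bash
python3 - <<'E'
from h import *
np.set_printoptions(precision=4,suppress=True)
align();s=align()
E
```

```text
(18.725, 195, -161.9, array([0.5195, 0.0404, 0.0852]), [0.59, array([0.5038, 0.0336, 0.085 ]), -161.2, 0.13]) bracket [0.4898 0.0277] (0.06888681650161743, 0.04149270057678223) 19.511789321899414 slot [0.5044 0.0328] axis [0.6279 0.0766]
stripe ang vs bracket 18.460823903749834 19.511789321899414 lateral mm at 131 -2.4029077001414985
[ 0.6264 -0.0287  0.0658] 18.775 [0.1644 0.4381 1.1908]
(18.825, 193, -161.9, array([0.5196, 0.0404, 0.0852]), [0.76, array([0.5041, 0.0341, 0.085 ]), -161.3, 0.1295]) bracket [0.4897 0.0275] (0.06885407865047455, 0.041415005922317505) 19.950632095336914 slot [0.5042 0.0328] axis [0.6274 0.0775]
stripe ang vs bracket 18.989073412916323 19.950632095336914 lateral mm at 131 -2.1984898096784966
[ 0.6264 -0.0286  0.0658] 18.875 [-0.0637  0.0439 -0.0203]
```

>>> move_arm --targets '[{"tx":0,"ty":0,"tz":0.0028,"ax":0,"ay":0,"az":0,"claw":1.0},{"tx":0,"ty":0,"tz":0.0008,"ax":0,"ay":0,"az":0,"claw":1.0},{"tx":0,"ty":0,"tz":0.0006,"ax":0,"ay":0,"az":0,"claw":1.0},{"tx":0,"ty":0,"tz":0,"ax":0,"ay":0,"az":0,"claw":1.0},{"tx":0,"ty":0.001,"tz":0,"ax":0,"ay":0,"az":-0.0095,"claw":1.0},{"tx":0,"ty":0.001,"tz":0,"ax":0,"ay":0,"az":-0.0095,"claw":1.0},{"tx":0,"ty":0,"tz":0,"ax":0,"ay":0,"az":0,"claw":1.0}]'

```text
time_s: 19.75
tcp_pos: [0.6287, -0.0286, 0.0616]
tcp_rot: [2.199, 2.242, 0.001]
contact_force: [0.3, 0.8, 6.3]
gripper_width: 0.008
grasp_force: 3.0
```

```bash
python3 - <<'E'
from h import *
np.set_printoptions(precision=4,suppress=True)
align();s=align()
E
```

```text
(19.8, 205, -160.3, array([0.5211, 0.0373, 0.0852]), []) bracket [0.49   0.0278] (0.06812896579504013, 0.041661616414785385) 19.698041915893555 slot [0.5046 0.0331] axis [0.6279 0.0772]
stripe ang vs bracket 20.496787614848053 19.698041915893555 lateral mm at 131 1.8262372456098241
[ 0.6287 -0.0286  0.0617] 19.85 [0.5937 0.1924 5.8577]
(19.9, 206, -160.4, array([0.5204, 0.0376, 0.0852]), [0.79, array([0.5048, 0.0306, 0.085 ]), -159.8, 0.13]) bracket [0.4899 0.0277] (0.06838597357273102, 0.04150153696537018) 19.39719009399414 slot [0.5045 0.0329] axis [0.6281 0.0764]
stripe ang vs bracket 19.80962979386246 19.39719009399414 lateral mm at 131 0.9429944254517597
[ 0.6286 -0.0286  0.0616] 19.95 [0.8871 0.3876 6.425 ]
```

>>> move_arm --targets '[{"tx":0,"ty":0,"tz":-0.0003,"ax":0,"ay":0,"az":0,"claw":1.0},{"tx":0,"ty":0,"tz":-0.0003,"ax":0,"ay":0,"az":0,"claw":1.0},{"tx":0,"ty":0,"tz":-0.0004,"ax":0,"ay":0,"az":0,"claw":1.0},{"tx":0,"ty":0,"tz":0,"ax":0,"ay":0,"az":0,"claw":1.0}]'

```text
time_s: 20.45
tcp_pos: [0.6277, -0.0286, 0.0617]
tcp_rot: [-2.2, -2.242, 0.001]
contact_force: [-0.4, 0.1, 2.1]
gripper_width: 0.006
grasp_force: 1.4
```

```bash
python3 - <<'E'
from h import *
np.set_printoptions(precision=4,suppress=True)
align();s=align()
E
```

```text
(20.5, 205, -160.9, array([0.5201, 0.0386, 0.0853]), [0.65, array([0.5037, 0.0309, 0.085 ]), -160.1, 0.1309]) bracket [0.4902 0.0278] (0.06875555217266083, 0.041586365550756454) 20.125272750854492 slot [0.5047 0.0331] axis [0.6277 0.0782]
stripe ang vs bracket 20.197412278670594 20.125272750854492 lateral mm at 131 0.16493846884047664
[ 0.6278 -0.0286  0.0617] 20.55 [ 0.2933 -0.7682  3.3933]
(20.6, 203, -160.9, array([0.5202, 0.0385, 0.0853]), [0.7, array([0.5047, 0.0309, 0.085 ]), -160.0, 0.13]) bracket [0.4894 0.0275] (0.06957729905843735, 0.041201308369636536) 19.568952560424805 slot [0.504  0.0327] axis [0.6275 0.0765]
stripe ang vs bracket 19.520470584265816 19.568952560424805 lateral mm at 131 -0.11084828465205543
[ 0.6277 -0.0286  0.0617] 20.65 [ 0.3297 -0.2548  1.6848]
```

>>> move_arm --targets '[{"tx":0,"ty":0.0005,"tz":0,"ax":0,"ay":0,"az":-0.0048,"claw":1.0},{"tx":0,"ty":0,"tz":-0.0003,"ax":0,"ay":0,"az":0,"claw":1.0},{"tx":0,"ty":0,"tz":-0.0004,"ax":0,"ay":0,"az":0,"claw":1.0},{"tx":0,"ty":0,"tz":-0.001,"ax":0,"ay":0,"az":0,"claw":1.0},{"tx":0,"ty":0,"tz":-0.003,"ax":0,"ay":0,"az":0,"claw":1.0},{"tx":0,"ty":0,"tz":0,"ax":0,"ay":0,"az":0,"claw":1.0}]'

```text
time_s: 21.4
tcp_pos: [0.6288, -0.0285, 0.0671]
tcp_rot: [2.194, 2.247, 0.001]
contact_force: [-0.2, -0.6, -0.1]
gripper_width: 0.004
grasp_force: 0.0
```

```bash
python3 - <<'E'
from h import *
np.set_printoptions(precision=4,suppress=True)
align();align();s=align()
E
```

```text
(21.45, 197, -160.2, array([0.5205, 0.0372, 0.0852]), [0.77, array([0.5051, 0.0307, 0.085 ]), -159.8, 0.1297]) bracket [0.4897 0.0277] (0.06841212511062622, 0.04167824983596802) 19.55266571044922 slot [0.5043 0.0329] axis [0.6278 0.0767]
stripe ang vs bracket 20.22564575611168 19.55266571044922 lateral mm at 131 1.5386890052111528
[ 0.6286 -0.0286  0.0669] 21.5 [ 0.204  -0.2921  0.0439]
(21.55, 194, -160.2, array([0.5205, 0.0373, 0.0852]), []) bracket [0.4903 0.0277] (0.06835667788982391, 0.04135127365589142) 19.492982864379883 slot [0.5049 0.0329] axis [0.6284 0.0766]
stripe ang vs bracket 20.03012749226478 19.492982864379883 lateral mm at 131 1.2281174433948439
[ 0.6285 -0.0286  0.0667] 21.6 [-0.8396  0.3415 -0.1154]
(21.65, 192, -160.2, array([0.5205, 0.0373, 0.0852]), [0.63, array([0.5058, 0.0301, 0.085 ]), -159.4, 0.1293]) bracket [0.4894 0.0275] (0.06957455724477768, 0.041453924030065536) 19.79092788696289 slot [0.504  0.0328] axis [0.6273 0.0771]
stripe ang vs bracket 20.461833036814994 19.79092788696289 lateral mm at 131 1.5339450021891752
[ 0.6284 -0.0286  0.0666] 21.7 [-0.1291  0.3871  0.5256]
```

```bash
python3 - <<'E'
from h import *
plan([(.6285,-.0285,.13,92,2),(.456,-.42,.15,90,10)],.6)
E
```

```text
[{"tx": 0.0, "ty": 0.0, "tz": -0.0317, "ax": -0.0, "ay": -0.0, "az": -0.006, "claw": 0.6}, {"tx": 0.0001, "ty": 0.0001, "tz": -0.0317, "ax": -0.0, "ay": -0.0, "az": -0.005, "claw": 0.6}, {"tx": -0.0385, "ty": -0.0186, "tz": -0.002, "ax": -0.0, "ay": -0.0, "az": 0.003, "claw": 0.6}, {"tx": -0.0386, "ty": -0.0185, "tz": -0.002, "ax": -0.0, "ay": -0.0, "az": 0.004, "claw": 0.6}, {"tx": -0.0387, "ty": -0.0183, "tz": -0.002, "ax": -0.0, "ay": -0.0, "az": 0.003, "claw": 0.6}, {"tx": -0.0387, "ty": -0.0182, "tz": -0.002, "ax": -0.0, "ay": -0.0, "az": 0.004, "claw": 0.6}, {"tx": -0.0388, "ty": -0.0181, "tz": -0.002, "ax": -0.0, "ay": -0.0, "az": 0.003, "claw": 0.6}, {"tx": -0.0388, "ty": -0.018, "tz": -0.002, "ax": -0.0, "ay": -0.0, "az": 0.004, "claw": 0.6}]
[{"tx": -0.0389, "ty": -0.0178, "tz": -0.002, "ax": -0.0, "ay": -0.0, "az": 0.003, "claw": 0.6}, {"tx": -0.039, "ty": -0.0177, "tz": -0.002, "ax": -0.0, "ay": -0.0, "az": 0.004, "claw": 0.6}, {"tx": -0.039, "ty": -0.0175, "tz": -0.002, "ax": -0.0, "ay": -0.0, "az": 0.003, "claw": 0.6}, {"tx": -0.0391, "ty": -0.0174, "tz": -0.0019, "ax": -0.0, "ay": -0.0, "az": 0.004, "claw": 0.6}]
end [ 0.45594999 -0.41999765  0.14996945] 89.98777195540721
```

>>> move_arm --targets '[{"tx":0.0,"ty":0.0,"tz":-0.0317,"ax":0,"ay":0,"az":-0.006,"claw":0.6},{"tx":0.0001,"ty":0.0001,"tz":-0.0317,"ax":0,"ay":0,"az":-0.005,"claw":0.6},{"tx":-0.0385,"ty":-0.0186,"tz":-0.002,"ax":0,"ay":0,"az":0.003,"claw":0.6},{"tx":-0.0386,"ty":-0.0185,"tz":-0.002,"ax":0,"ay":0,"az":0.004,"claw":0.6},{"tx":-0.0387,"ty":-0.0183,"tz":-0.002,"ax":0,"ay":0,"az":0.003,"claw":0.6}]'

```text
time_s: 22.32
tcp_pos: [0.5764, -0.1469, 0.1363]
tcp_rot: [2.193, 2.249, 0.0]
contact_force: [-0.2, -0.0, -0.1]
gripper_width: 0.402
grasp_force: 0.0
```

```bash
python3 - <<'E'
from h import *
np.set_printoptions(precision=4,suppress=True)
align()
E
```

```text
(22.375, 0, None, None, []) bracket [0.4773 0.0033] (0.014057443477213383, 0.03666311502456665) -7.812736511230469 slot [0.4927 0.0012] axis [ 0.6224 -0.0166]
[ 0.5755 -0.1491  0.1364] 22.425 [ 0.2802 -0.2539  0.7959]
```

>>> move_arm --targets '[{"tx":-0.0387,"ty":-0.0182,"tz":-0.002,"ax":0,"ay":0,"az":0.004,"claw":0.6},{"tx":-0.0388,"ty":-0.0181,"tz":-0.002,"ax":0,"ay":0,"az":0.003,"claw":0.6},{"tx":-0.0388,"ty":-0.018,"tz":-0.002,"ax":0,"ay":0,"az":0.004,"claw":0.6},{"tx":-0.0389,"ty":-0.0178,"tz":-0.002,"ax":0,"ay":0,"az":0.003,"claw":0.6},{"tx":-0.039,"ty":-0.0177,"tz":-0.002,"ax":0,"ay":0,"az":0.004,"claw":0.6},{"tx":-0.039,"ty":-0.0175,"tz":-0.002,"ax":0,"ay":0,"az":0.003,"claw":0.6},{"tx":-0.0391,"ty":-0.0174,"tz":-0.0019,"ax":0,"ay":0,"az":0.004,"claw":0.6},{"tx":0,"ty":0,"tz":0,"ax":0,"ay":0,"az":0,"claw":0.6}]'

```text
time_s: 23.42
tcp_pos: [0.4556, -0.422, 0.1501]
tcp_rot: [2.225, 2.217, -0.0]
contact_force: [0.2, 1.4, 0.6]
gripper_width: 0.4
grasp_force: 0.0
```

```bash
python3 - <<'E'
from h import *
np.set_printoptions(precision=4,suppress=True)
pin();s=pin();P,ok=wcloud(s)
mt=ok&(abs(P[...,2]-.066)<.005)&(np.hypot(P[...,0]-.45,P[...,1]+.33)<.13);print('rest',np.median(P[mt][:,2]),cv2.minAreaRect(P[mt][:,:2].astype(np.float32)))
hsv=cv2.cvtColor(s['frame'],cv2.COLOR_RGB2HSV)
m=ok&(hsv[...,0]>20)&(hsv[...,0]<36)&(hsv[...,1]>150)&(np.hypot(P[...,0]-.45,P[...,1]+.36)<.05)
print('yellow z range',np.percentile(P[m][:,2],[1,50,99]),P[m].min(0),P[m].max(0))
st=ctrl.state();print(st['tcp_pos'],np.degrees(yaw_now(st)),st['time_s'],st['gripper_width'])
E
```

```text
wrist 658 top z 0.25825793505801947 top centre ((0.4543078541755676, -0.39746564626693726), 0.026653127744793892) [ 0.449  -0.399   0.2598]
wrist 626 top z 0.2533032372673113 top centre ((0.4546493589878082, -0.3957768976688385), 0.027077002450823784) [ 0.4462 -0.3954  0.2556]
rest 0.06600610175189864 ((0.4510854184627533, -0.3247023820877075), (0.05675402656197548, 0.13116516172885895), 2.169747829437256)
yellow z range [0.0659 0.1059 0.2559] [ 0.4282 -0.4028  0.0652] [ 0.4811 -0.3498  0.2662]
[ 0.4563 -0.4194  0.1497] 89.94366660241153 23.525 0.40270926632457316
```

```bash
python3 - <<'E'
from h import *
np.set_printoptions(precision=4,suppress=True)
s=snapshot('wrist');P,ok=wcloud(s);hsv=cv2.cvtColor(s['frame'],cv2.COLOR_RGB2HSV)
m=ok&(hsv[...,0]>20)&(hsv[...,0]<36)&(hsv[...,1]>150)&(np.hypot(P[...,0]-.45,P[...,1]+.36)<.03)&(abs(P[...,2]-.106)<.0035)
print(m.sum(),cv2.minEnclosingCircle(P[m][:,:2].astype(np.float32)),P[m].mean(0))
st=ctrl.state();print(st['tcp_pos'])
plan([(.4524,-.3597,.125,90,3),(.4524,-.3597,.058,90,4)],.6)
E
```

```text
598 ((0.4525254964828491, -0.35994961857795715), 0.010000303387641907) [ 0.4522 -0.3595  0.1059]
[ 0.4565 -0.4189  0.1497]
[{"tx": 0.0197, "ty": -0.0014, "tz": 0.0082, "ax": -0.0, "ay": -0.0, "az": 0.0, "claw": 0.6}, {"tx": 0.0198, "ty": -0.0013, "tz": 0.0083, "ax": -0.0, "ay": -0.001, "az": 0.0, "claw": 0.6}, {"tx": 0.0197, "ty": -0.0014, "tz": 0.0082, "ax": -0.0, "ay": -0.0, "az": 0.0, "claw": 0.6}, {"tx": 0.0, "ty": 0.0, "tz": 0.0168, "ax": -0.0, "ay": -0.0, "az": 0.0, "claw": 0.6}, {"tx": 0.0, "ty": 0.0, "tz": 0.0167, "ax": -0.0, "ay": -0.0, "az": 0.0, "claw": 0.6}, {"tx": 0.0, "ty": 0.0, "tz": 0.0168, "ax": -0.0, "ay": -0.0, "az": 0.0, "claw": 0.6}, {"tx": 0.0, "ty": 0.0, "tz": 0.0167, "ax": -0.0, "ay": -0.0, "az": 0.0, "claw": 0.6}]
end [ 0.4524 -0.3597  0.058 ] 90.00164890522149
```

>>> move_arm --targets '[{"tx":0.0197,"ty":-0.0014,"tz":0.0082,"ax":0,"ay":0,"az":0,"claw":0.6},{"tx":0.0198,"ty":-0.0013,"tz":0.0083,"ax":0,"ay":0,"az":0,"claw":0.6},{"tx":0.0195,"ty":-0.0014,"tz":0.0082,"ax":0,"ay":0,"az":0,"claw":0.6},{"tx":0,"ty":0,"tz":0,"ax":0,"ay":0,"az":0,"claw":0.6},{"tx":0,"ty":0,"tz":0.02,"ax":0,"ay":0,"az":0,"claw":0.6},{"tx":0,"ty":0,"tz":0.02,"ax":0,"ay":0,"az":0,"claw":0.6},{"tx":0,"ty":0,"tz":0.02,"ax":0,"ay":0,"az":0,"claw":0.6},{"tx":0,"ty":0,"tz":0.01,"ax":0,"ay":0,"az":0,"claw":0.6}]'

```text
time_s: 24.58
tcp_pos: [0.4507, -0.3604, 0.0526]
tcp_rot: [-2.22, -2.218, 0.0]
contact_force: [-0.2, -0.4, -0.9]
gripper_width: 0.396
grasp_force: 0.0
```

>>> move_arm --targets '[{"tx":0,"ty":0,"tz":0,"ax":0,"ay":0,"az":0,"claw":0.6},{"tx":0,"ty":0,"tz":0,"ax":0,"ay":0,"az":0,"claw":0.75},{"tx":0,"ty":0,"tz":0,"ax":0,"ay":0,"az":0,"claw":0.9},{"tx":0,"ty":0,"tz":0,"ax":0,"ay":0,"az":0,"claw":0.9},{"tx":0,"ty":0,"tz":0,"ax":0,"ay":0,"az":0,"claw":0.9}]' --force 15

```text
time_s: 25.2
tcp_pos: [0.4526, -0.3615, 0.0562]
tcp_rot: [2.22, 2.22, 0.0]
contact_force: [0.8, -0.5, 2.7]
gripper_width: 0.226
grasp_force: 15.0
```

>>> move_arm --targets '[{"tx":0,"ty":0,"tz":-0.01,"ax":0,"ay":0,"az":0,"claw":0.9},{"tx":0,"ty":0,"tz":-0.025,"ax":0,"ay":0,"az":0,"claw":0.9},{"tx":0,"ty":0,"tz":-0.035,"ax":0,"ay":0,"az":0,"claw":0.9},{"tx":0,"ty":0,"tz":-0.035,"ax":0,"ay":0,"az":0,"claw":0.9},{"tx":0,"ty":0,"tz":-0.025,"ax":0,"ay":0,"az":0,"claw":0.9},{"tx":0,"ty":0,"tz":0,"ax":0,"ay":0,"az":0,"claw":0.9}]' --force 20

```text
time_s: 25.95
tcp_pos: [0.4533, -0.3621, 0.1883]
tcp_rot: [2.218, 2.218, 0.001]
contact_force: [0.5, -0.3, -0.1]
gripper_width: 0.222
grasp_force: 20.0
```

```bash
cat >> h.py <<'E'
def shank(s=None):
    """held pin's shank in tool frame"""
    s=s or snapshot('wrist');P,ok=wcloud(s);st=ctrl.state();M=R.from_rotvec(st['tcp_rot']).as_matrix();L=(P-st['tcp_pos'])@M
    m=ok&(abs(L[...,0])<.02)&(abs(L[...,1])<.02)&(L[...,2]>-.012)&(L[...,2]<.06)
    q=L[m]
    for z in np.arange(-.012,.06,.006):
        w=q[(q[:,2]>=z)&(q[:,2]<z+.006)]
        if len(w)>3: print('z %.3f'%z,'x front',np.round(np.percentile(w[:,0],[50,90]),4),'y',np.round([w[:,1].min(),w[:,1].max(),w[:,1].mean()],4),len(w))
    print('lowest',q[:,2].max() if len(q) else None)
E
python3 - <<'E'
from h import *
np.set_printoptions(precision=4,suppress=True)
shank();st=ctrl.state();print(st['tcp_pos'],st['time_s'],st['grasp_force'],st['gripper_width'])
plan([(.5044,-.02,.188,90,8)],.9)
E
```

```text
z 0.000 x front [0.0058 0.006 ] y [-0.0018  0.0038  0.0009] 9
z 0.006 x front [0.0055 0.0061] y [-0.0031  0.0052  0.001 ] 46
z 0.012 x front [0.0053 0.0059] y [-0.0039  0.0053  0.0004] 44
z 0.018 x front [0.0052 0.0061] y [-0.0033  0.0055  0.0012] 47
z 0.024 x front [0.0054 0.0059] y [-0.0034  0.0056  0.0013] 37
z 0.030 x front [0.0053 0.0061] y [-0.0035  0.0057  0.0011] 42
z 0.036 x front [0.0052 0.0056] y [-0.0035  0.0043  0.0001] 13
lowest 0.0465448743508823
[ 0.4523 -0.3613  0.1862] 26.0 19.995621163398027 0.21734552898207846
[{"tx": 0.0427, "ty": 0.0065, "tz": -0.0003, "ax": 0.0, "ay": 0.0, "az": -0.0, "claw": 0.9}, {"tx": 0.0427, "ty": 0.0065, "tz": -0.0003, "ax": 0.0, "ay": 0.0, "az": -0.0, "claw": 0.9}, {"tx": 0.0426, "ty": 0.0065, "tz": -0.0003, "ax": 0.0, "ay": 0.0, "az": -0.0, "claw": 0.9}, {"tx": 0.0427, "ty": 0.0065, "tz": -0.0002, "ax": 0.0, "ay": 0.0, "az": -0.0, "claw": 0.9}, {"tx": 0.0426, "ty": 0.0065, "tz": -0.0003, "ax": 0.0, "ay": 0.0, "az": -0.0, "claw": 0.9}, {"tx": 0.0427, "ty": 0.0065, "tz": -0.0002, "ax": 0.001, "ay": 0.0, "az": -0.0, "claw": 0.9}, {"tx": 0.0426, "ty": 0.0065, "tz": -0.0003, "ax": 0.0, "ay": 0.001, "az": -0.0, "claw": 0.9}, {"tx": 0.0427, "ty": 0.0065, "tz": -0.0002, "ax": 0.001, "ay": 0.0, "az": -0.0, "claw": 0.9}]
end [ 0.5044 -0.02    0.188 ] 89.99103992439538
```

>>> move_arm --targets '[{"tx":0.03,"ty":0.0065,"tz":0,"ax":0.0,"ay":0.0,"az":0,"claw":0.9},{"tx":0.045,"ty":0.0065,"tz":0,"ax":0.0,"ay":0.0,"az":0,"claw":0.9},{"tx":0.05,"ty":0.0065,"tz":0,"ax":0.0,"ay":0.0,"az":0,"claw":0.9},{"tx":0.05,"ty":0.0065,"tz":0,"ax":0.0,"ay":0.0,"az":0,"claw":0.9},{"tx":0.05,"ty":0.0065,"tz":0,"ax":0.0,"ay":0.0,"az":0,"claw":0.9},{"tx":0.05,"ty":0.0065,"tz":0,"ax":0,"ay":0.0,"az":0,"claw":0.9},{"tx":0.04,"ty":0.0065,"tz":0,"ax":0.0,"ay":0,"az":0,"claw":0.9},{"tx":0.0254,"ty":0.0065,"tz":0,"ax":0,"ay":0.0,"az":0,"claw":0.9}]'

```text
time_s: 27.0
tcp_pos: [0.5024, -0.0185, 0.1831]
tcp_rot: [-2.218, -2.221, 0.004]
contact_force: [0.5, -0.9, -1.1]
gripper_width: 0.218
grasp_force: 20.0
```

>>> move_arm --targets '[{"tx":0,"ty":0,"tz":0,"ax":0,"ay":0,"az":0,"claw":0.9},{"tx":0,"ty":0,"tz":0,"ax":0,"ay":0,"az":0,"claw":0.9}]'

```text
time_s: 27.25
tcp_pos: [0.503, -0.021, 0.184]
tcp_rot: [-2.22, -2.221, 0.003]
contact_force: [-0.0, 0.1, -1.2]
gripper_width: 0.217
grasp_force: 20.0
```

```bash
python3 - <<'E'
from h import *
np.set_printoptions(precision=4,suppress=True)
for i in range(3): s=align()
shank()
for n,z in (('hole',.085),('slot',.107)):
  for l in nets.landmark_of('wrist',n)[:1]: print(n,l['score'],l['at'],atz(s,l['at'],z,True))
P,ok=wcloud(s);f=s['frame']
# dark hole pixels within plate band near slot
g=ok&(np.hypot(P[...,0]-.504,P[...,1]-.032)<.012)&(P[...,2]<.083)
print('hole-depth pts',g.sum(),P[g].mean(0) if g.any() else None, P[g].min(0) if g.any() else None,P[g].max(0) if g.any() else None)
plan([(.5039,.0316,.185,90,3)],.9)
E
```

```text
(27.3, 101, -160.2, array([0.5206, 0.0372, 0.0855]), [0.56, array([0.5075, 0.0303, 0.085 ]), -159.3, 0.1276]) bracket [0.4895 0.0274] (0.06660636514425278, 0.04136180505156517) 18.883874893188477 slot [0.5042 0.0324] axis [0.6281 0.0748]
stripe ang vs bracket 19.288489374759756 18.883874893188477 lateral mm at 131 0.9251029925116054
[ 0.5034 -0.0215  0.1846] 27.35 [-0.4513 -0.0802 -1.448 ]
(27.4, 104, -160.2, array([0.5205, 0.0372, 0.0855]), [0.76, array([0.5045, 0.0305, 0.085 ]), -159.8, 0.1303]) bracket [0.4895 0.0275] (0.06638043373823166, 0.04154292494058609) 18.689899444580078 slot [0.5042 0.0325] axis [0.6283 0.0744]
stripe ang vs bracket 19.05909327671017 18.689899444580078 lateral mm at 131 0.844117881283015
[ 0.5037 -0.0215  0.185 ] 27.45 [ 1.0493 -0.1637 -0.4962]
(27.5, 101, -160.1, array([0.5206, 0.0372, 0.0854]), [0.9, array([0.505 , 0.0285, 0.085 ]), -158.9, 0.1306]) bracket [0.4894 0.0275] (0.06634078919887543, 0.04134642705321312) 19.210905075073242 slot [0.5041 0.0326] axis [0.6278 0.0757]
stripe ang vs bracket 19.776439368295744 19.210905075073242 lateral mm at 131 1
[... 346 characters left out ...]
.0061 0.0065] y [-0.0045  0.0044 -0.0002] 37
z 0.030 x front [0.0061 0.0069] y [-0.0046  0.0045  0.0002] 44
z 0.036 x front [0.006  0.0066] y [-0.0047  0.0039 -0.0006] 23
lowest 0.048083617045726564
hole 0.86 [319.1, 136.4] [0.5035 0.0298 0.085 ]
slot 0.92 [322.8, 137.8] [0.5065 0.031  0.107 ]
hole-depth pts 145 [0.5045 0.0266 0.0324] [0.4979 0.022  0.0141] [0.511 0.032 0.083]
[{"tx": 0.0175, "ty": -0.0001, "tz": 0.0001, "ax": 0.0, "ay": 0.0, "az": -0.0, "claw": 0.9}, {"tx": 0.0175, "ty": -0.0, "tz": 0.0002, "ax": 0.0, "ay": 0.0, "az": -0.0, "claw": 0.9}, {"tx": 0.0176, "ty": -0.0001, "tz": 0.0001, "ax": 0.0, "ay": 0.0, "az": -0.001, "claw": 0.9}]
end [0.5039 0.0316 0.185 ] 90.00714172017067
```

>>> move_arm --targets '[{"tx":0.012,"ty":0.0002,"tz":0,"ax":0,"ay":0,"az":0,"claw":0.9},{"tx":0.018,"ty":0.0002,"tz":0,"ax":0,"ay":0,"az":0,"claw":0.9},{"tx":0.015,"ty":0.0002,"tz":0,"ax":0,"ay":0,"az":0,"claw":0.9},{"tx":0.0071,"ty":0,"tz":0,"ax":0,"ay":0,"az":0,"claw":0.9},{"tx":0,"ty":0,"tz":0.01,"ax":0,"ay":0,"az":0,"claw":0.9},{"tx":0,"ty":0,"tz":0.01,"ax":0,"ay":0,"az":0,"claw":0.9},{"tx":0,"ty":0,"tz":0,"ax":0,"ay":0,"az":0,"claw":0.9},{"tx":0,"ty":0,"tz":0,"ax":0,"ay":0,"az":0,"claw":0.9}]'

```text
time_s: 28.7
tcp_pos: [0.5045, 0.0311, 0.1651]
tcp_rot: [-2.222, -2.22, 0.001]
contact_force: [0.3, -0.4, -0.1]
gripper_width: 0.223
grasp_force: 20.0
```

```bash
python3 - <<'E'
from h import *
np.set_printoptions(precision=4,suppress=True)
shank()
for i in range(2): s=align()
st=ctrl.state();print(st['tcp_rot'],np.degrees(yaw_now(st)))
E
```

```text
z -0.012 x front [0.0122 0.0134] y [-0.0112  0.0106 -0.0005] 47
z 0.006 x front [0.0061 0.007 ] y [-0.0044  0.0032 -0.0005] 31
z 0.012 x front [0.0061 0.0067] y [-0.0051  0.004  -0.0005] 52
z 0.018 x front [0.0061 0.0069] y [-0.0046  0.0041 -0.0003] 44
z 0.024 x front [0.006  0.0067] y [-0.0047  0.0042 -0.0005] 40
z 0.030 x front [0.0062 0.0071] y [-0.0048  0.0043 -0.0002] 42
z 0.036 x front [0.0062 0.0066] y [-0.0049  0.0037 -0.0005] 27
z 0.054 x front [0.0068 0.0173] y [-0.02    0.02   -0.0018] 1185
lowest 0.05998241065605962
(28.8, 94, -160.0, array([0.5212, 0.0372, 0.0854]), [0.82, array([0.5052, 0.0288, 0.085 ]), -159.0, 0.1303]) bracket [0.4894 0.0279] (0.06687388569116592, 0.041517674922943115) 19.417665481567383 slot [0.504  0.0331] axis [0.6275 0.0766]
stripe ang vs bracket 20.348425339168703 19.417665481567383 lateral mm at 131 2.128071951930295
[0.5049 0.0313 0.1656] 28.85 [ 0.0062  0.0051 -0.78  ]
(28.9, 91, -160.1, array([0.5211, 0.0372, 0.0854]), [0.91, array([0.5052, 0.0292, 0.085 ]), -159.2, 0.1301]) bracket [0.4895 0.0277] (0.0667186751961708, 0.04171682149171829) 19.774967193603516 slot [0.5041 0.033 ] axis [0.6273 0.0773]
stripe ang vs bracket 20.667996282646328 19.774967193603516 lateral mm at 131 2.041805027504633
[0.5049 0.0313 0.1657] 28.95 [ 0.2936  0.2416 -0.4481]
[2.2217 2.2205 0.0008] 89.96980861650641
```

>>> move_arm --targets '[{"tx":-0.0005,"ty":-0.0002,"tz":0.004,"ax":0,"ay":0,"az":0,"claw":0.9},{"tx":0,"ty":0,"tz":0.006,"ax":0,"ay":0,"az":0,"claw":0.9},{"tx":0,"ty":0,"tz":0.006,"ax":0,"ay":0,"az":0,"claw":0.9},{"tx":0,"ty":0,"tz":0.006,"ax":0,"ay":0,"az":0,"claw":0.9},{"tx":0,"ty":0,"tz":0.004,"ax":0,"ay":0,"az":0,"claw":0.9},{"tx":0,"ty":0,"tz":0,"ax":0,"ay":0,"az":0,"claw":0.9}]'

```text
time_s: 29.7
tcp_pos: [0.5041, 0.031, 0.1388]
tcp_rot: [-2.221, -2.221, 0.001]
contact_force: [0.3, 0.3, -0.0]
gripper_width: 0.22
grasp_force: 20.0
```

>>> move_arm --targets '[{"tx":0,"ty":0,"tz":0.003,"ax":0,"ay":0,"az":0,"claw":0.9},{"tx":0,"ty":0,"tz":0.003,"ax":0,"ay":0,"az":0,"claw":0.9},{"tx":0,"ty":0,"tz":0,"ax":0,"ay":0,"az":0,"claw":0.9}]'

```text
time_s: 30.08
tcp_pos: [0.5042, 0.031, 0.133]
tcp_rot: [-2.221, -2.221, 0.001]
contact_force: [-0.5, 0.1, -1.0]
gripper_width: 0.214
grasp_force: 20.0
```

>>> move_arm --targets '[{"tx":0,"ty":0,"tz":0.002,"ax":0,"ay":0,"az":0,"claw":0.9},{"tx":0,"ty":0,"tz":0.002,"ax":0,"ay":0,"az":0,"claw":0.9},{"tx":0,"ty":0,"tz":0,"ax":0,"ay":0,"az":0,"claw":0.9}]'

```text
time_s: 30.45
tcp_pos: [0.5042, 0.031, 0.1291]
tcp_rot: [-2.221, -2.221, 0.001]
contact_force: [0.5, -0.1, -1.3]
gripper_width: 0.221
grasp_force: 20.0
```

>>> move_arm --targets '[{"tx":0,"ty":0,"tz":0.002,"ax":0,"ay":0,"az":0,"claw":0.9},{"tx":0,"ty":0,"tz":0.002,"ax":0,"ay":0,"az":0,"claw":0.9},{"tx":0,"ty":0,"tz":0,"ax":0,"ay":0,"az":0,"claw":0.9}]'

```text
time_s: 30.82
tcp_pos: [0.5042, 0.031, 0.1251]
tcp_rot: [-2.221, -2.221, 0.001]
contact_force: [-1.0, 0.0, -0.8]
gripper_width: 0.216
grasp_force: 20.0
```

>>> move_arm --targets '[{"tx":0,"ty":0,"tz":0.003,"ax":0,"ay":0,"az":0,"claw":0.9},{"tx":0,"ty":0,"tz":0.003,"ax":0,"ay":0,"az":0,"claw":0.9},{"tx":0,"ty":0,"tz":0.003,"ax":0,"ay":0,"az":0,"claw":0.9},{"tx":0,"ty":0,"tz":0,"ax":0,"ay":0,"az":0,"claw":0.9}]'

```text
time_s: 31.32
tcp_pos: [0.5041, 0.031, 0.1159]
tcp_rot: [-2.221, -2.221, 0.001]
contact_force: [0.4, -0.7, -0.8]
gripper_width: 0.221
grasp_force: 20.0
```

>>> move_arm --targets '[{"tx":0,"ty":0,"tz":0.003,"ax":0,"ay":0,"az":0,"claw":0.9},{"tx":0,"ty":0,"tz":0.003,"ax":0,"ay":0,"az":0,"claw":0.9},{"tx":0,"ty":0,"tz":0.003,"ax":0,"ay":0,"az":0,"claw":0.9},{"tx":0,"ty":0,"tz":0,"ax":0,"ay":0,"az":0,"claw":0.9}]'

```text
time_s: 31.82
tcp_pos: [0.5041, 0.031, 0.1069]
tcp_rot: [-2.221, -2.221, 0.001]
contact_force: [-0.4, -0.2, -1.2]
gripper_width: 0.217
grasp_force: 20.0
```

>>> move_arm --targets '[{"tx":0,"ty":0,"tz":0.003,"ax":0,"ay":0,"az":0,"claw":0.9},{"tx":0,"ty":0,"tz":0.003,"ax":0,"ay":0,"az":0,"claw":0.9},{"tx":0,"ty":0,"tz":0.001,"ax":0,"ay":0,"az":0,"claw":0.9},{"tx":0,"ty":0,"tz":0,"ax":0,"ay":0,"az":0,"claw":0.9}]'

```text
time_s: 32.33
tcp_pos: [0.5043, 0.031, 0.1001]
tcp_rot: [-2.222, -2.221, 0.0]
contact_force: [0.4, 0.2, -0.9]
gripper_width: 0.219
grasp_force: 20.0
```

```bash
cat >> h.py <<'E'
def knob():
    s=snapshot('wrist');P,ok=wcloud(s);st=ctrl.state();hsv=cv2.cvtColor(s['frame'],cv2.COLOR_RGB2HSV);r=np.hypot(P[...,0]-.504,P[...,1]-.0325)
    m=ok&(hsv[...,0]>20)&(hsv[...,0]<36)&(hsv[...,1]>120)&(r<.02)&(P[...,2]>.1)
    print('knob z',np.percentile(P[m][:,2],[1,99]) if m.any() else None,P[m].mean(0) if m.any() else None)
    c=ok&(hsv[...,1]<60)&(r<.014)&(P[...,2]>.1)&(P[...,2]<.135);print('collar z',np.percentile(P[c][:,2],[2,25,50,75,98]) if c.any() else None,c.sum())
    print(st['tcp_pos'],st['time_s'],st['contact_force']);return s
E
python3 - <<'E'
from h import *
np.set_printoptions(precision=4,suppress=True)
knob()
E
```

```text
knob z [0.1192 0.1513] [0.5043 0.0371 0.1434]
collar z [0.1119 0.1149 0.1159 0.1168 0.1334] 389
[0.5044 0.031  0.1003] 32.375 [-0.0169  0.3517 -2.1019]
```

>>> move_arm --targets '[{"tx":0,"ty":0,"tz":0.001,"ax":0,"ay":0,"az":0,"claw":0.9},{"tx":0,"ty":0,"tz":0.001,"ax":0,"ay":0,"az":0,"claw":0.9},{"tx":0,"ty":0,"tz":0,"ax":0,"ay":0,"az":0,"claw":0.9}]'

```text
time_s: 32.75
tcp_pos: [0.5043, 0.031, 0.0982]
tcp_rot: [-2.222, -2.221, 0.0]
contact_force: [0.1, 0.1, -1.8]
gripper_width: 0.218
grasp_force: 20.0
```

>>> move_arm --targets '[{"tx":0,"ty":0,"tz":0.0007,"ax":0,"ay":0,"az":0,"claw":0.9},{"tx":0,"ty":0,"tz":0,"ax":0,"ay":0,"az":0,"claw":0.9}]'

```text
time_s: 33.0
tcp_pos: [0.5044, 0.031, 0.0976]
tcp_rot: [-2.222, -2.221, 0.0]
contact_force: [-0.3, 0.3, -1.2]
gripper_width: 0.22
grasp_force: 20.0
```

```bash
python3 - <<'E'
from h import *
np.set_printoptions(precision=4,suppress=True)
knob()
E
```

```text
knob z [0.1166 0.1489] [0.5043 0.0371 0.1409]
collar z [0.1096 0.1123 0.1133 0.1158 0.1338] 399
[0.5044 0.031  0.0976] 33.05 [-0.3907 -0.1056 -1.3654]
```

>>> move_arm --targets '[{"tx":0,"ty":0,"tz":0.0006,"ax":0,"ay":0,"az":0,"claw":0.9},{"tx":0,"ty":0,"tz":0,"ax":0,"ay":0,"az":0,"claw":0.9}]'

```text
time_s: 33.3
tcp_pos: [0.5045, 0.031, 0.0972]
tcp_rot: [2.222, 2.221, 0.0]
contact_force: [-0.3, -0.4, -0.2]
gripper_width: 0.218
grasp_force: 20.0
```

>>> move_arm --targets '[{"tx":0,"ty":0,"tz":0.0005,"ax":0,"ay":0,"az":0,"claw":0.9},{"tx":0,"ty":0,"tz":0,"ax":0,"ay":0,"az":0,"claw":0.9}]'

```text
time_s: 33.55
tcp_pos: [0.5046, 0.031, 0.0971]
tcp_rot: [2.222, 2.221, 0.0]
contact_force: [-3.3, -0.6, 4.7]
gripper_width: 0.217
grasp_force: 20.0
```

The collar has seated (contact came at 5 N, with tcp z 0.097 as predicted). I let go.

>>> move_arm --targets '[{"tx":0,"ty":0,"tz":-0.0004,"ax":0,"ay":0,"az":0,"claw":0.9},{"tx":0,"ty":0,"tz":0,"ax":0,"ay":0,"az":0,"claw":0.72},{"tx":0,"ty":0,"tz":0,"ax":0,"ay":0,"az":0,"claw":0.65},{"tx":0,"ty":0,"tz":0,"ax":0,"ay":0,"az":0,"claw":0.65},{"tx":0,"ty":0,"tz":0,"ax":0,"ay":0,"az":0,"claw":0.65}]'

```text
time_s: 34.17
tcp_pos: [0.5044, 0.031, 0.0968]
tcp_rot: [-2.222, -2.221, 0.0]
contact_force: [0.3, -0.8, 0.2]
gripper_width: 0.351
grasp_force: 0.0
```

```bash
python3 - <<'E'
from h import *
np.set_printoptions(precision=4,suppress=True)
knob();st=ctrl.state();print(st['gripper_width'],st['grasp_force'])
E
```

```text
knob z [0.116  0.1484] [0.5044 0.0373 0.1405]
collar z [0.1089 0.1117 0.1126 0.1131 0.1143] 358
[0.5044 0.031  0.0968] 34.225 [-0.2493  1.6795  0.3942]
0.3456866455376221 0.0
```

>>> move_arm --targets '[{"tx":0,"ty":0,"tz":-0.005,"ax":0,"ay":0,"az":0,"claw":0.65},{"tx":0,"ty":0,"tz":-0.01,"ax":0,"ay":0,"az":0,"claw":0.65},{"tx":0,"ty":0,"tz":-0.02,"ax":0,"ay":0,"az":0,"claw":0.65},{"tx":0,"ty":0,"tz":-0.03,"ax":0,"ay":0,"az":0,"claw":0.65},{"tx":-0.02,"ty":0,"tz":-0.03,"ax":0,"ay":0,"az":0,"claw":0.65},{"tx":-0.03,"ty":0,"tz":0,"ax":0,"ay":0,"az":0,"claw":0.65},{"tx":-0.03,"ty":0,"tz":0,"ax":0,"ay":0,"az":0,"claw":0.65},{"tx":0,"ty":0,"tz":0,"ax":0,"ay":0,"az":0,"claw":0.65}]'

```text
time_s: 35.22
tcp_pos: [0.5048, -0.0504, 0.1929]
tcp_rot: [2.224, 2.217, 0.001]
contact_force: [-0.2, 0.1, -0.2]
gripper_width: 0.354
grasp_force: 0.0
```

```bash
python3 - <<'E'
from h import *
np.set_printoptions(precision=4,suppress=True)
knob();s=knob();save(s,'end');print(hole('wrist')[1:])
P,ok=wcloud(s);hsv=cv2.cvtColor(s['frame'],cv2.COLOR_RGB2HSV)
m=ok&(hsv[...,0]>20)&(hsv[...,0]<36)&(hsv[...,1]>150)&(np.hypot(P[...,0]-.504,P[...,1]-.0325)<.02)&(P[...,2]>.14)
print(cv2.minEnclosingCircle(P[m][:,:2].astype(np.float32)),np.median(P[m],0))
E
```

```text
knob z [0.1449 0.1485] [0.5045 0.0327 0.1468]
collar z [0.111  0.1118 0.1121 0.1129 0.1136] 24
[ 0.5046 -0.0493  0.1926] 35.275 [ 0.1065 -0.2939  0.1157]
knob z [0.1137 0.1487] [0.5046 0.0327 0.1464]
collar z [0.111  0.1126 0.1132 0.1135 0.1142] 13
[ 0.5045 -0.0488  0.1924] 35.325 [1.0983 0.4889 0.3813]
(35.375, 70, -160.4, array([0.5222, 0.0384, 0.0853]), [0.57, array([0.5061, 0.031 , 0.085 ]), -159.8, 0.1286])
((0.5045077800750732, 0.032742924988269806), 0.00972159206867218) [0.5045 0.033  0.1469]
```

Knob top is at 0.147 and collar top at 0.113, both as they must be at home, with the pin centred in the slot and the robot clear. I'm handing it in.

```bash
python3 -c "
from bench import ctrl
print(ctrl.hand_in())"
```

```text
the job is handed in; nothing more can be done
None
```

The job is handed in at about 35 s of robot time: the plate is stopped with its lock hole in the bracket's slot, and the yellow-knobbed pin is released with its collar flush on the bracket; the highest force I read at the tool was about 6.5 N.

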